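# Empty the canister of bearing balls and snap its cap on

## Task

Tip the four leftover bearing balls out of the open white canister into the blue stock bin of balls, then stand the empty canister upright on the bench and let go of it. Then push its orange snap cap on until it clicks, keep pressing past the click so that the cap is fully home, and finish with your hand still on the cap pressing it firmly down (about a kilo of push); do not let go. Leave everything else on the bench where it stands.

Things in the scene. Friction and masses are not known exactly. Their poses are not given: they have to be found in the camera images.
- canister: open white plastic canister, round, 86 mm tall, outer diameter 52 mm at the foot widening to 56 mm at the rim, wall 3 mm, floor 4 mm thick, smooth inside with no inner lip; a round bead 5 mm thick runs round the outside just under the rim (61 mm across, its middle 82 mm up); 120 g empty. It stands open on the bench with four balls in it. Origin at the centre of the underside, z up along its axis
- canister_rim (a point): centre of the canister's mouth, at rim height, 86 mm above its underside; z along the canister's axis
- cap: orange snap cap, 72 mm across, 45 mm tall, about 70 g, on the bench right way up, skirt down. Origin at the centre of the skirt's lower edge, z up. Skirt 14 mm deep, slotted: four springy tongues with round bumps inside snap under the canister's bead. Top disc 14 to 17 mm up; on it a round knob 24 mm in diameter, from 17 to 45 mm up
- cap_seat (a point): centre of the underside of the cap's top disc, 14 mm above the skirt's lower edge; lies on the canister's rim when home. Set on the canister, the cap first rests with this point about 9 mm above the rim; pushed down, the force climbs to some 6 to 16 N, drops about 4.5 mm above home as the bumps pass the bead, and climbs again when the seat meets the rim
- cap_knob (a point): in the cap's knob, on its axis, 35 mm above the skirt's lower edge (10 mm below the knob's top)
- bin: blue open stock bin fixed to the bench, outside 170 mm (its x) by 130 mm (its y), 75 mm tall, walls 4 mm; its floor is covered with a layer of fixed bearing balls whose tops are 25 mm up. Origin at the centre of the underside
- ball0_center (a point): centre of leftover ball 0: a loose, polished, slippery steel bearing ball, 18 mm in diameter, 24 g, inside the canister at the start
- ball1_center (a point): centre of leftover ball 1: a loose, polished, slippery steel bearing ball, 18 mm in diameter, 24 g, inside the canister at the start
- ball2_center (a point): centre of leftover ball 2: a loose, polished, slippery steel bearing ball, 18 mm in diameter, 24 g, inside the canister at the start
- ball3_center (a point): centre of leftover ball 3: a loose, polished, slippery steel bearing ball, 18 mm in diameter, 24 g, inside the canister at the start
- table: the plywood workbench, its top at height 0
- full_canister: bystander: a closed canister of the same kind with its cap on, 117 mm tall, 72 mm across at the cap; origin under its centre
- spray_can: bystander: blue and white spray can, 53 mm across, 178 mm tall; origin under its centre
- tape_roll: bystander: roll of brown packing tape lying flat, 100 mm across, 48 mm tall; origin under its centre
- carton: bystander: small white carton 90 x 70 x 65 mm; origin under its centre
- oil_bottle: bystander: yellow dropper bottle of oil with a red nozzle, 56 mm across, 150 mm tall; origin under its centre
- screwdriver: bystander: red-handled screwdriver lying flat; origin under it

How it is judged:
On the way, in this order (a step that is already met when the one before it is completed fails the run):
1. all four leftover balls lie in the blue bin (x of ball0_center in the frame of bin between -0.082 and 0.082 m and y of ball0_center in the frame of bin between -0.062 and 0.062 m and z of ball0_center in the frame of bin between 0.01 and 0.07 m and x of ball1_center in the frame of bin between -0.082 and 0.082 m and y of ball1_center in the frame of bin between -0.062 and 0.062 m and z of ball1_center in the frame of bin between 0.01 and 0.07 m and x of ball2_center in the frame of bin between -0.082 and 0.082 m and y of ball2_center in the frame of bin between -0.062 and 0.062 m and z of ball2_center in the frame of bin between 0.01 and 0.07 m and x of ball3_center in the frame of bin between -0.082 and 0.082 m and y of ball3_center in the frame of bin between -0.062 and 0.062 m and z of ball3_center in the frame of bin between 0.01 and 0.07 m), for 0.2 s.
2. the empty canister stands upright on the bench, let go (height (world z) of canister between -0.005 and 0.005 m and angle between canister's own z axis and vertical below 0.09 rad and contact force between each of the arm, the fingers and canister below 0.05 N and linear speed of canister below 0.03 m/s), for 0.2 s.
3. the cap has clicked past the bead and is home on the rim (height (world z) of canister between -0.005 and 0.005 m and angle between canister's own z axis and vertical below 0.09 rad and z of cap_seat in the frame of canister_rim below 0.0025 m and horizontal distance between cap_seat and canister_rim below 0.004 m and angle between the z axis of cap and the z axis of canister, either way round below 0.07 rad and z of cap_knob in the frame of canister above 0.09 m), for 0.1 s.
At the end, for the whole second after the job is handed in: Balls below the bin's rim; canister upright on the bench (5 deg); cap seat within 2.5 mm of the rim, centred within 4 mm, level within 4 deg; fingers on the cap, pressing so that the canister bears on the bench with over 6 N (weight alone: about 2 N), through the last second (all of step 1 and all of step 3 and contact force between canister and table above 6 N and contact force between the fingers and cap above 1 N); the arm keeps its last pose, push and grip.
It fails at once if a bystander is pushed more than 30 mm away (distance of any of full_canister, spray_can, tape_roll, carton, oil_bottle, screwdriver from where it was at the start of the episode above 0.03 m).
It fails at once if a standing bystander is tipped over (angle between any of full_canister, spray_can, tape_roll, carton, oil_bottle's own z axis and vertical above 0.5 rad).
It also fails if it takes over 72 s, if anything falls off the work surface, if the arm or the gripper's body presses on something with over 40 N, if the wrist force passes 120 N, or if a joint passes its speed limit or range.

## Robot

A 6-joint arm with a two-finger parallel gripper is mounted at the origin on the work surface. World frame = base frame: x ahead of the robot, y to its left, z up, the work surface at z = 0. Lengths are in m, angles in rad, forces in N, time in s.
With the tool pointing down it reaches from about 0.4 to 0.925 m from the base axis. Payload 12.5 kg.
Tool frame: the origin (TCP) lies midway between the tips of the shut fingers; the grasp point (between the pads) lies 19 mm behind it; z points along the fingers, y is the direction in which the jaws open and shut (so a half turn about z gives the same grasp; the last joint's range is limited). The gripper opens to 95 mm and grips with 3 to 60 N. Pads are 20 mm wide; open, the fingers measure 119 mm over their backs; the gripper's body (75 mm by 180 mm) begins 59 mm behind the grasp point.
Start: joints at [1.078, 0.491, 1.559, -0, 1.092, -0.106], TCP at [0.236, 0.579, 0.215] pointing down, gripper open.
Joint ranges: [-3.1, 3.1], [-0.84, 2.19], [0.05, 2.79], [-1.13, 4.28], [0.06, 2.93], [-2.69, 2.69]. Speed limits (rad/s): [2.22, 2.22, 2.79, 3.14, 3.14, 3.14].

## Interface

Orientations are given as [roll, pitch, yaw] about the fixed x, y, z axes, in that order (R = Rz(yaw) Ry(pitch) Rx(roll)).
In Python, from plant import arm, cams, ticket, finder gives the robot as it stands.
- The arm moves only by the tool servo_tool, never from a script. Its argument "moves" is a list of rows, each a list of 7 numbers: the shift along the tool's x, y, z in mm, then the turn, a rotation vector about the tool's x, y, z in degrees, then the opening, from 0 (shut) to 1 (fully open). A call has exactly 10 rows; each row is the pose to reach, as a shift and turn from the pose commanded when the call began, along the tool's axes at that moment; what a row does not reach only later rows make up. A row lasts 1/12 s, in which the tool goes at most 41.7 mm and 7.16 degrees, less where a joint would pass 70% of its speed; a pose out of reach is approached as far as the arm can. A call with a gripper value outside its range is refused whole. The fingers move at their own pace and stop on an object; the grip force is fixed at half the most. Time passes only in rows, so rows that repeat a pose let the fingers close, or fill a call up. It gives the time, the measured TCP pose, the force and the opening at its end, in the units of the state.
- arm.read_state(): the state, without advancing time (a new reading comes with each control period).
- cams.camera(name): name is "side" or "top"; returns the picture (384x512x3 uint8, red, green, blue); there is no depth.
- cams.get_calibration(name): a dict with "fx", "fy", "cx", "cy" (pixels), "D" ([k1, k2, p1, p2, k3] as OpenCV has them; the pictures are not rectified), "rvec" (rotation vector, rad) and "tvec" (3), from world to camera coordinates, as OpenCV has them. Camera axes: x right, y down, z forward; pixel columns grow to the right and rows downward; lengths in m; the calibration is good to about 2 mm. A picture is of the moment at which its call begins. get_calibration takes no time and is no camera call.
- ticket.close_job(): hands the job in, once; it reports no verdict.
Trained networks look in the newest picture that a camera, given by its name, has taken for a name from the list of things; names that differ only in an ending like _2 or _b are one class to them, and where a whole thing is asked for, a point or a joint stands for the part that bears it (a point fixed in the world has none). Each returns a list of dicts, best first, with "p" (0 to 1); they miss things now and then, are a little off and sometimes report something else, mostly with a low value. They report only what shows in the picture. A call takes as long as a camera call.
- finder.recognise(name, camera): "location" ([column, row] in pixels, amid what is visible of it).
- finder.outline_of(name, camera): "region" (384x512 bool, what is visible of it) and "location" ([column, row] in pixels, amid what is visible of it).
- finder.tip_of(name, camera): "location" ([column, row] in pixels: a listed point, or the origin of a listed thing).
The state is a dict: "time": time; "qpos": joint angles; "qvel": joint speeds; "joint_efforts": joint torques, N m; "eef_pos": TCP position; "tcp_rot": TCP orientation; "force": force on the tool from outside, world axes, zero at the start; "ft_torque": the same for the moment, N m; "gripper_width": finger opening in m.
Only numpy, scipy, OpenCV 4.12 (cv2) and the standard library are available. Lean on these libraries where they do the work, as an engineer would, in place of code of your own. Each camera call takes 0.05 s, during which the arm holds its last target.

## Working session

There is one attempt and no reset: what is moved stays moved. The work goes in short steps, Python scripts to look and compute and a tool call to move; the robot and the scene stay as the last step left them, time stands still between calls to the robot, and variables do not carry over. Pictures are saved under pics/ and viewed, and the job is handed in when it is done.

Besides the shell and the picture viewer there is one more tool, called after "Emit:" as name([rows], argument=value, ...), one row to a line, values as JSON. servo_tool: Moves the arm, as the interface text tells. Its arguments: {"type":"object","properties":{"moves":{"type":"array"}},"required":["moves"]}

```bash
mkdir -p pics; ls; python3 - <<'E'
from plant import arm, cams, ticket, finder
import cv2
print(arm.read_state())
for c in ("side","top"):
    im=cams.camera(c); cv2.imwrite(f"pics/{c}0.png",im[:,:,::-1])
    print(c,cams.get_calibration(c))
    for n in ["canister","cap","bin","full_canister","canister_rim","cap_knob","cap_seat"]:
        print(n,[(round(r["p"],2),[round(float(v),1) for v in r["location"]]) for r in finder.tip_of(n,c)[:3]])
E
```

```text
pics
{'time': 0.0, 'qpos': array([ 1.07839829e+00,  4.91563461e-01,  1.55944654e+00, -9.62909523e-06,
        1.09169142e+00, -1.05637495e-01]), 'qvel': array([ 0.0004181 ,  0.00060758, -0.00125382, -0.00149563, -0.00079429,
       -0.00088395]), 'joint_efforts': array([ 1.53056619e-03, -6.12660885e+01, -2.58183771e+01,  6.93124649e-02,
        4.81517392e-02, -1.03110629e-04]), 'eef_pos': array([0.2356324 , 0.57862065, 0.21406032]), 'tcp_rot': array([-3.14048916e+00, -1.08417529e-04,  2.75483649e+00]), 'force': array([-0.72403585,  0.76976378,  0.31475965]), 'ft_torque': array([0.05690349, 0.0123116 , 0.01378455]), 'gripper_width': 0.09509940236310628}
side {'fx': 370.2077572077806, 'fy': 370.2077572077806, 'cx': 257.66529738769356, 'cy': 190.95650835824787, 'D': array([-0.11440079,  0.        ,  0.        ,  0.        ,  0.        ]), 'rvec': array([ 2.01580517, -0.66978953,  0.38613806]), 'tvec': array([-0.41981308,  0.23509725,  1.10390042])}
canister [(0.88, [297.6, 258.8]), (0.22, [321.3, 214.1])]
cap [(0.64, [220.6, 186.3])]
bin [(0.76, [260.0, 213.3])]
full_canister [(0.81, [265.5, 182.0])]
canister_rim [(0.95, [300.7, 234.8])]
cap_knob [(0.78, [217.1, 184.3])]
cap_seat [(0.53, [220.6, 185.8])]
top {'fx': 465.6118641066643, 'fy': 465.6118641066643, 'cx': 253.36728971480989, 'cy': 192.9547916854167, 'D': array([-0.05892707,  0.        ,  0.        ,  0.        ,  0.        ]), 'rvec': array([ 2.17165824, -2.19643963,  0.04942395]), 'tvec': array([0.02263398, 0.49974941, 1.66087179])}
canister [(0.79, [333.4, 197.5])]
cap [(0.6, [197.5, 194.7]), (0.36, [337.1, 201.5])]
bin [(0.74, [266.9, 190.9]), (0.39, [214.6, 146.2])]
full_canister [(0.56, [216.5, 143.0])]
canister_rim [(0.74, [341.0, 199.8])]
cap_knob [(0.85, [191.5, 193.6])]
cap_seat [(0.86, [197.7, 192.7])]
```

View pics/side0.png

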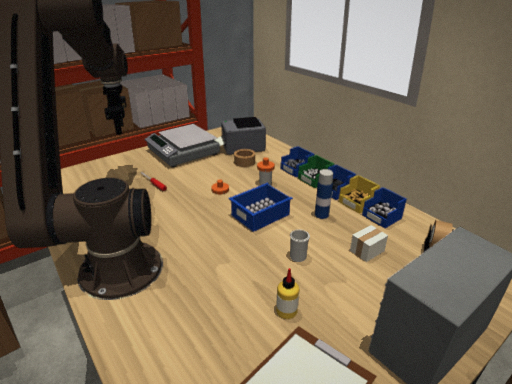

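View pics/top0.png

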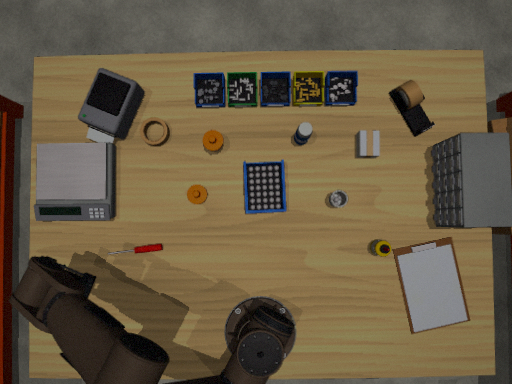

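```bash
cat > h.py <<'E'
import numpy as np, cv2
from plant import arm, cams, ticket, finder
from scipy.optimize import least_squares
C={c:cams.get_calibration(c) for c in("side","top")}
def K(c): k=C[c]; return np.array([[k["fx"],0,k["cx"]],[0,k["fy"],k["cy"]],[0,0,1]])
def proj(P,c):
    k=C[c]; return cv2.projectPoints(np.array(P,float).reshape(-1,1,3),k["rvec"],k["tvec"],K(c),k["D"])[0].reshape(-1,2)
def ray(px,c):
    k=C[c]; u=cv2.undistortPoints(np.array(px,float).reshape(1,1,2),K(c),k["D"]).reshape(2)
    R=cv2.Rodrigues(k["rvec"])[0]; return -R.T@k["tvec"], R.T@np.array([u[0],u[1],1])
def onz(px,c,z):
    o,d=ray(px,c); return o+d*(z-o[2])/d[2]
def tri(ps,pt):
    o1,d1=ray(ps,"side");o2,d2=ray(pt,"top")
    A=np.stack([d1,-d2],1); s=np.linalg.lstsq(A,o2-o1,rcond=None)[0]
    a,b=o1+d1*s[0],o2+d2*s[1]; return (a+b)/2,np.linalg.norm(a-b)
E
python3 - <<'E'
from h import *
np.set_printoptions(precision=4,suppress=True)
for n,a,b in [("can",(297.6,258.8),(333.4,197.5)),("rim",(300.7,234.8),(341,199.8)),("cap",(220.6,186.3),(197.5,194.7)),("knob",(217.1,184.3),(191.5,193.6)),("seat",(220.6,185.8),(197.7,192.7)),("bin",(260,213.3),(266.9,190.9)),("full",(265.5,182),(216.5,143))]:
    print(n,*tri(a,b))
E
```

```text
can [ 0.4802 -0.2743 -0.0165] 0.0038844971984708953
rim [ 0.4695 -0.2856  0.0903] 0.002874836691508246
cap [0.4971 0.2174 0.0185] 0.0029538679451634356
knob [0.4986 0.241  0.0168] 0.0035933156072927488
seat [0.5015 0.2182 0.0191] 0.0035425982506240043
bin [ 0.5081 -0.0328  0.0166] 0.0034848683988526305
full [0.6823 0.1512 0.0069] 0.005699256285148467
```

```bash
cat >> h.py <<'E'
def ring(r,z,n=48):
    a=np.linspace(0,2*np.pi,n,endpoint=False); return np.stack([r*np.cos(a),r*np.sin(a),0*a+z],1)
CAN=np.vstack([ring(.026,0),ring(.0305,.082),ring(.028,.086)])
CAP=[np.vstack([ring(.036,0),ring(.036,.017)]),np.vstack([ring(.012,.017),ring(.012,.045)])]
FULL=[np.vstack([ring(.026,0),ring(.028,.08)]),np.vstack([ring(.036,.072),ring(.036,.089)]),np.vstack([ring(.012,.089),ring(.012,.117)])]
def soft(parts,xyz,c,S=8,yaw=0):
    m=np.zeros((384*S,512*S),np.uint8)
    R=cv2.Rodrigues(np.array([0,0,yaw],float))[0]
    for P in parts:
        p=proj(P@R.T+np.array(xyz),c)
        cv2.fillConvexPoly(m,cv2.convexHull(((p+.5)*S).astype(np.int32)),1)
    return cv2.resize(m.astype(np.float32),(512,384),interpolation=cv2.INTER_AREA)
def cen(m):
    ys,xs=np.nonzero(m>0); w=m[ys,xs]; return np.array([(xs*w).sum(),(ys*w).sum()])/w.sum()
def fit(parts,masks,x0,yaw=0):
    # match centroids of silhouettes for each camera
    def f(p): return np.concatenate([cen(soft(parts,p,c,yaw=yaw))-cen(m.astype(np.float32)) for c,m in masks.items()])
    r=least_squares(f,x0,diff_step=0.01,x_scale=[.5,.3,.05]); return r.x,r.fun
E
python3 - <<'E'
from h import *
np.set_printoptions(precision=4,suppress=True)
M={}
ims={c:cams.camera(c) for c in C}
for n in ["canister","cap","bin","full_canister","spray_can","tape_roll","carton","oil_bottle","screwdriver"]:
    for c in C:
        r=finder.outline_of(n,c)
        for q in r[:2]: 
            ys,xs=np.nonzero(q["region"]); print(n,c,round(q["p"],2),q["location"],q["region"].sum(),xs.min(),xs.max(),ys.min(),ys.max())
        if r: M[n+"_"+c]=r[0]["region"]
np.savez("m0.npz",**M)
for n,P,x0 in [("canister",[CAN],(.475,-.275,0.001)),("cap",CAP,(.5,.22,0.001)),("full_canister",FULL,(.68,.15,.001))]:
    try:
        for cs in (["side"],["top"],["side","top"]):
            ms={c:M[n+"_"+c] for c in cs}
            if len(cs)==2: print(n,cs,*fit(P,ms,np.array(x0)))
            else:
                g=lambda p:cen(soft(P,[p[0],p[1],0],cs[0]))-cen(ms[cs[0]].astype(np.float32))
                print(n,cs,least_squares(g,x0[:2],diff_step=.01).x)
    except Exception as e: print(n,e)
tiles=[]
for c,cx,cy in [("side",255,205),("top",268,180)]:
    t=ims[c][cy-65:cy+65,cx-90:cx+90]; cv2.imwrite(f"pics/z0{c}.png",cv2.resize(t,None,fx=4.4,fy=4.4,interpolation=cv2.INTER_CUBIC)[:,:,::-1])
E
```

```text
canister side 0.77 [298.9, 245.1] 563 289 309 229 261
canister top 0.68 [341.8, 196.7] 174 329 346 190 206
cap side 0.71 [220.2, 184.0] 207 211 228 179 193
cap top 0.73 [195.8, 194.5] 313 187 206 184 203
cap top 0.61 [342.7, 198.1] 225 329 347 189 206
bin side 0.83 [258.3, 204.9] 1921 230 289 183 229
bin top 0.68 [267.1, 186.4] 2047 243 286 160 212
full_canister side 0.8 [264.1, 171.1] 384 257 274 157 184
full_canister top 0.65 [213.7, 139.4] 347 203 223 131 150
full_canister top 0.42 [198.3, 196.9] 307 187 206 185 203
spray_can side 0.58 [326.3, 195.3] 659 316 332 170 217
spray_can top 0.58 [303.2, 132.1] 298 294 312 123 144
tape_roll side 0.68 [243.0, 159.9] 329 234 255 150 166
tape_roll top 0.59 [146.0, 127.0] 482 139 169 117 147
carton side 0.88 [367.7, 239.7] 947 349 387 225 259
carton top 0.7 [363.5, 142.8] 637 356 379 130 158
oil_bottle side 0.74 [285.3, 297.0] 889 276 299 270 319
oil_bottle side 0.25 [216.8, 189.6] 160 212 227 180 193
oil_bottle top 0.68 [380.8, 247.2] 270 370 390 240 255
screwdriver top 0.52 [148.1, 247.1] 207 133 161 243 252
screwdriver top 0.18 [341.3, 199.4] 222 329 347 190 206
canister ['side'] [ 0.4738 -0.2776]
canister ['top'] [ 0.4758 -0.2812]
canister ['side', 'top'] [ 0.4739 -0.2797  0.0017] [ 0.4921 -0.1383 -0.3383  0.5084]
cap ['side'] [0.4997 0.2275]
cap ['top'] [0.5011 0.222 ]
cap ['side', 'top'] [0.4995 0.2226 0.0025] [ 0.5401 -0.0347 -0.2679  0.416 ]
full_canister ['side'] [0.685  0.1627]
full_canister ['top'] [0.6817 0.1555]
full_canister ['side', 'top'] [0.6804 0.1554 0.0045] [ 0.2133 -0.0241 -0.0849  0.1486]
```

View pics/z0side.png

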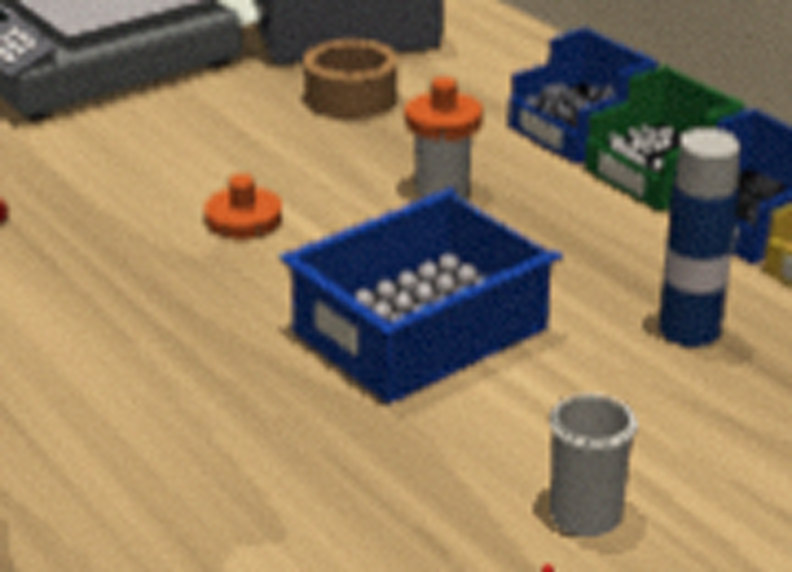

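View pics/z0top.png

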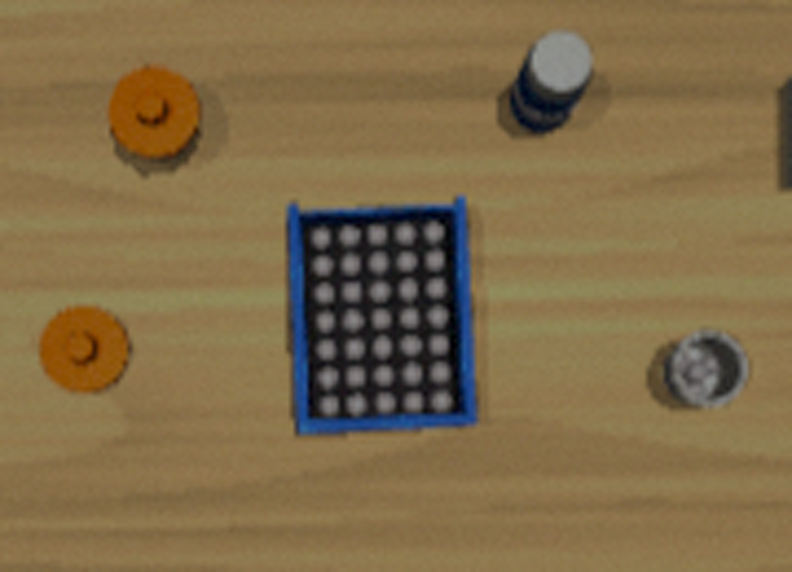

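```bash
python3 - <<'E'
from h import *
np.set_printoptions(precision=4,suppress=True)
M=np.load("m0.npz")
def cyl(r,h): return [np.vstack([ring(r,0),ring(r,h)])]
def box(a,b,h): return [np.array([[sx*a/2,sy*b/2,z] for sx in(-1,1) for sy in(-1,1) for z in (0,h)])]
for n,P,x0 in [("spray_can",cyl(.0265,.178),(.69,-.14)),("tape_roll",cyl(.05,.048),(.7,.35)),("carton",box(.09,.07,.065),(.7,-.36)),("oil_bottle",[np.vstack([ring(.028,0),ring(.028,.08),ring(.006,.15)])],(.3,-.42)),("bin",box(.17,.13,.075),(.5,-.03))]:
    for c in C:
        m=M[n+"_"+c]
        g=lambda p:cen(soft(P,[p[0],p[1],0],c))-cen(m.astype(np.float32))
        print(n,c,least_squares(g,x0,diff_step=.01).x)
# bin pose from top mask outline + side
def iou(p):
    s=0
    for c in C:
        a=soft(box(.17,.13,.075),[p[0],p[1],0],c,S=4,yaw=p[2]); m=M["bin_"+c].astype(float)
        s-=np.minimum(a,m).sum()/np.maximum(a,m).sum()
    return s
from scipy.optimize import minimize
best=min((minimize(iou,[.508,-.033,y],method="Nelder-Mead",options=dict(initial_simplex=[[.508,-.033,y],[.518,-.033,y],[.508,-.023,y],[.508,-.033,y+.05]])) for y in (0,.05,-.05)),key=lambda r:r.fun)
print(best.x,best.fun)
for p in [(292,207),(460,200),(475,423),(298,432)]: print(onz((p[0]/4.4+178-.4,p[1]/4.4+115-.4),"top",.075))
# visualise
for c in C:
    im=cams.camera(c)[:,:,::-1].copy(); im=cv2.resize(im,None,fx=4,fy=4,interpolation=cv2.INTER_CUBIC)
    for P,o,y in [([CAN],(.4755,-.279,0),0),(CAP,(.5,.2235,0),0),(box(.17,.13,.075),(best.x[0],best.x[1],0),best.x[2])]:
        R=cv2.Rodrigues(np.array([0,0,y],float))[0]
        for q in P: cv2.polylines(im,[cv2.convexHull(((proj(q@R.T+np.array(o),c)+.5)*4).astype(np.int32))],True,(0,255,0),1)
    x0,y0=(700,580) if c=="side" else (730,560)
    cv2.imwrite(f"pics/ov{c}.png",im[y0:y0+600-120,x0:x0+700])
E
```

```text
spray_can side [ 0.6975 -0.1599]
spray_can top [ 0.6965 -0.1558]
tape_roll side [0.7256 0.3723]
tape_roll top [0.7252 0.3751]
carton side [ 0.6703 -0.3902]
carton top [ 0.669  -0.3937]
oil_bottle side [ 0.2972 -0.4302]
oil_bottle top [ 0.3012 -0.4278]
bin side [ 0.5204 -0.0167]
bin top [ 0.5198 -0.0231]
[ 0.5189 -0.0187  0.0169] -1.8658141195383098
[0.6061 0.0477 0.075 ]
[ 0.61   -0.0854  0.075 ]
[ 0.4334 -0.0946  0.075 ]
[0.4279 0.0447 0.075 ]
```

View pics/ovside.png

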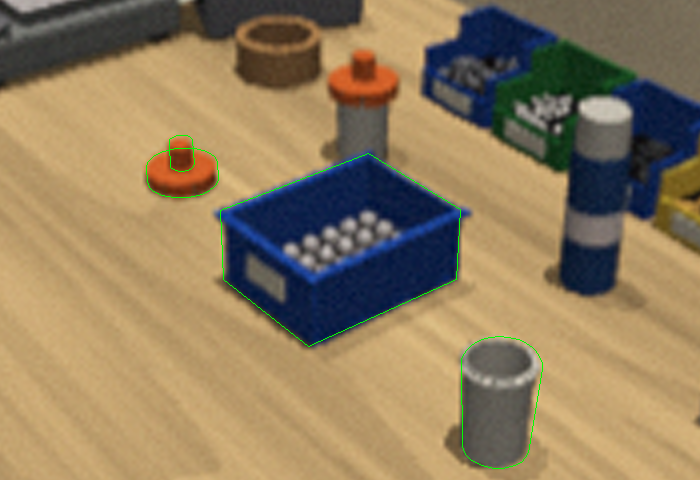

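View pics/ovtop.png

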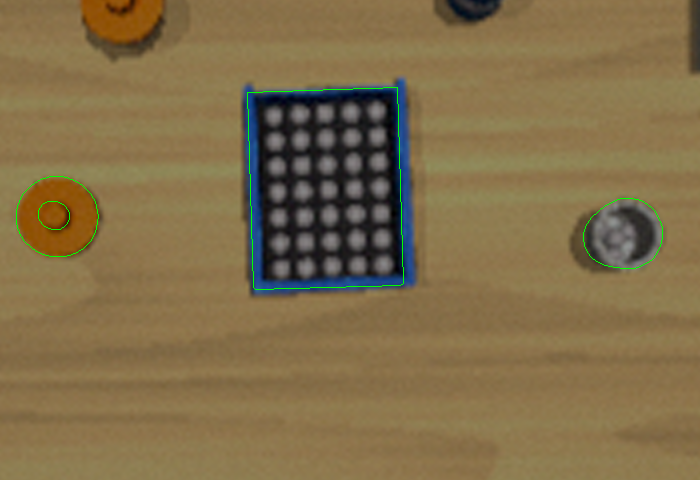

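```bash
cat >> h.py <<'E'
from scipy.spatial.transform import Rotation as Ro
np.set_printoptions(precision=4,suppress=True)
def rel(pos,rpy,s=None):
    s=s or arm.read_state(); R0=Ro.from_euler("xyz",s["tcp_rot"])
    d=R0.inv().apply(np.array(pos)-s["eef_pos"])*1000
    r=(R0.inv()*Ro.from_euler("xyz",rpy)).as_rotvec(degrees=True)
    return d.round(1),r.round(1)
E
python3 - <<'E'
from h import *
print(rel((.5,.2,.215),(np.pi,0,2.61)));print(rel((.475,-.28,.2),(np.pi,0,2.61)));print(rel((.475,-.28,.215),(np.pi,0,1.04)))
E
```

```text
(array([-387.6, -251.2,   -0.4]), array([0. , 0. , 8.3]))
(array([-545.6, -705.2,   14.6]), array([0. , 0. , 8.3]))
(array([-545.6, -705.2,   -0.4]), array([ 0. , -0. , 98.3]))
```

Emit:
servo_tool([
  [-15, -10, 0, 0, 0, 0, 1],
  [-50, -30, 0, 0, 0, 1, 1],
  [-85, -53, 0, 0, 0, 2, 1],
  [-120, -75, 0, 0, 0, 3, 1],
  [-155, -98, 0, 0, 0, 4, 1],
  [-190, -121, 0, 0, 0, 5, 1],
  [-225, -144, 0, 0, 0, 6, 1],
  [-260, -167, 0, 0, 0, 7, 1],
  [-295, -190, 0, 0, 0, 8, 1],
  [-325, -215, 0, 0, 0, 8.3, 1],
])

```text
time: 2.73
eef_pos: [0.457, 0.2554, 0.2148]
tcp_rot: [3.141, 0.001, 2.609]
force: [0.6, 0.9, -0.5]
gripper_width: 0.0949
```

```bash
python3 - <<'E'
from h import *
s=arm.read_state();print(s)
print(rel((.475,-.28,.2),(np.pi,0,2.61)))
E
```

```text
{'time': 2.7333, 'qpos': array([ 0.3834,  0.3467,  1.806 ,  0.    ,  0.988 , -0.6546]), 'qvel': array([-0.9235, -0.0373,  0.0665, -0.0003, -0.0263, -0.8699]), 'joint_efforts': array([  7.7111, -50.6313, -23.0142,   0.0333,   0.2808,   1.591 ]), 'eef_pos': array([0.457 , 0.2554, 0.2148]), 'tcp_rot': array([3.1408, 0.0005, 2.6088]), 'force': array([ 0.5693,  0.907 , -0.5331]), 'ft_torque': array([ 0.0217, -0.0593,  0.0215]), 'gripper_width': 0.09487421605538178}
(array([-287.5, -452. ,   14.7]), array([ 0. ,  0. , -0.1]))
```

Emit:
servo_tool([
  [-15, -39, 0, 0, 0, 0, 1],
  [-35, -78, 0, 0, 0, 0, 1],
  [-55, -117, 0, 0, 0, 0, 1],
  [-80, -155, 0, 0, 0, 0, 1],
  [-105, -190, 0, 0, 0, 0, 1],
  [-130, -225, 0, 0, 0, 0, 1],
  [-155, -260, 0, 0, 0, 0, 1],
  [-180, -295, 0, 0, 0, 0, 1],
  [-205, -330, 0, 0, 0, 0, 1],
  [-230, -365, 0, 0, 0, 0, 1],
])

```text
time: 3.57
eef_pos: [0.4672, -0.1601, 0.2149]
tcp_rot: [3.141, 0.001, 2.61]
force: [2.0, 0.4, 0.5]
gripper_width: 0.0954
```

```bash
python3 - <<'E'
from h import *
s=arm.read_state();print(s["qpos"],s["eef_pos"])
print(rel((.475,-.28,.15),(np.pi,0,2.61)))
E
```

```text
[-0.464   0.3048  1.8725  0.0002  0.9637 -1.503 ] [ 0.4672 -0.1601  0.2149]
(array([-67.5, -99.4,  64.9]), array([ 0.,  0., -0.]))
```

Emit:
servo_tool([
  [-15, -25, 5, 0, 0, 0, 1],
  [-32, -50, 15, 0, 0, 0, 1],
  [-46, -70, 25, 0, 0, 0, 1],
  [-55, -82, 35, 0, 0, 0, 1],
  [-59, -88, 45, 0, 0, 0, 1],
  [-59, -88, 55, 0, 0, 0, 1],
  [-59, -88, 60, 0, 0, 0, 1],
  [-59, -88, 65, 0, 0, 0, 1],
  [-59, -88, 65, 0, 0, 0, 1],
  [-59, -88, 65, 0, 0, 0, 1],
])

```text
time: 4.4
eef_pos: [0.4738, -0.2627, 0.1498]
tcp_rot: [3.141, -0.0, 2.611]
force: [0.2, -0.5, -0.8]
gripper_width: 0.0954
```

```bash
python3 - <<'E'
from h import *
s=arm.read_state();print(s["qpos"],s["eef_pos"],s["force"])
print(rel((.475,-.28,.042),(np.pi,0,2.61)))
for c in C:
    im=cams.camera(c)[:,:,::-1]; u=proj([.475,-.28,.1],c)[0].astype(int)
    t=im[max(0,u[1]-45):u[1]+45,u[0]-45:u[0]+45]; cv2.imwrite(f"pics/a{c}.png",cv2.resize(t,None,fx=5,fy=5,interpolation=cv2.INTER_CUBIC))
import numpy as np
cv2.imwrite("pics/a.png",np.hstack([cv2.resize(cv2.imread(f"pics/a{c}.png"),(390,390)) for c in C]))
E
```

```text
[-0.6283  0.4525  1.8361  0.0002  0.853  -1.6687] [ 0.4738 -0.2627  0.1498] [ 0.2404 -0.5151 -0.7587]
(array([ -9.7, -14.3, 107.8]), array([ 0. , -0. ,  0.1]))
```

View pics/a.png

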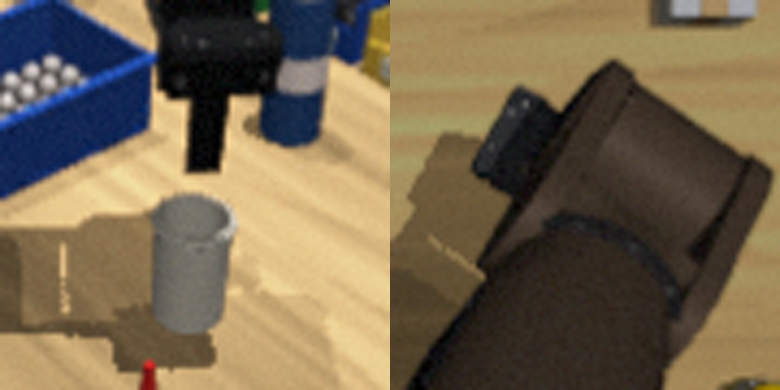

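Emit:
servo_tool([
  [-5, -8, 5, 0, 0, 0, 1],
  [-10, -14, 15, 0, 0, 0, 1],
  [-10, -14, 30, 0, 0, 0, 1],
  [-10, -14, 45, 0, 0, 0, 1],
  [-10, -14, 60, 0, 0, 0, 1],
  [-10, -14, 75, 0, 0, 0, 1],
  [-10, -14, 90, 0, 0, 0, 1],
  [-10, -14, 100, 0, 0, 0, 1],
  [-10, -14, 107, 0, 0, 0, 1],
  [-10, -14, 107, 0, 0, 0, 1],
])

```text
time: 5.33
eef_pos: [0.4747, -0.2808, 0.0411]
tcp_rot: [3.141, -0.002, 2.61]
force: [-0.5, 0.1, -0.2]
gripper_width: 0.0952
```

Emit:
servo_tool([
  [0, 0, 0, 0, 0, 0, 0.9],
  [0, 0, 0, 0, 0, 0, 0.8],
  [0, 0, 0, 0, 0, 0, 0.72],
  [0, 0, 0, 0, 0, 0, 0.66],
  [0, 0, 0, 0, 0, 0, 0.62],
  [0, 0, 0, 0, 0, 0, 0.58],
  [0, 0, 0, 0, 0, 0, 0.55],
  [0, 0, 0, 0, 0, 0, 0.5],
  [0, 0, 0, 0, 0, 0, 0.5],
  [0, 0, 0, 0, 0, 0, 0.5],
])

```text
time: 6.17
eef_pos: [0.4753, -0.2808, 0.0429]
tcp_rot: [3.142, 0.001, 2.61]
force: [0.5, 1.2, 5.2]
gripper_width: 0.0589
```

```bash
python3 - <<'E'
from h import *
s=arm.read_state();print(s["qpos"],s["eef_pos"],s["tcp_rot"],s["force"],s["gripper_width"])
E
```

```text
[-0.6533  0.6231  1.8934  0.0002  0.6246 -1.6926] [ 0.4753 -0.2808  0.0429] [3.1415 0.0005 2.6099] [0.521  1.2264 5.2058] 0.05889338161342696
```

Emit:
servo_tool([
  [0, 0, 0, 0, 0, 0, 0.8],
  [0, 0, 0, 0, 0, 0, 1],
  [0, 0, 0, 0, 0, 0, 1],
  [0, 0, 3, 0, 0, 6, 1],
  [0, 0, 6, 0, 0, 13, 1],
  [0, 0, 7, 0, 0, 20, 1],
  [0, 0, 7, 0, 0, 27, 1],
  [0, 0, 7, 0, 0, 34, 1],
  [0, 0, 7, 0, 0, 41, 1],
  [0, 0, 7, 0, 0, 48, 1],
])

```text
time: 7.0
eef_pos: [0.475, -0.2807, 0.0353]
tcp_rot: [-3.141, -0.0, 1.766]
force: [0.3, -0.0, -0.3]
gripper_width: 0.0952
```

```bash
python3 - <<'E'
from h import *
s=arm.read_state();print(s["qpos"],s["eef_pos"],s["tcp_rot"],s["force"],s["gripper_width"])
print(rel((.4753,-.2808,.036),(np.pi,0,1.04)))
im=cams.camera("side")[:,:,::-1]; u=proj([.475,-.28,.1],"side")[0].astype(int)
t=im[max(0,u[1]-45):u[1]+45,u[0]-45:u[0]+45]; cv2.imwrite(f"pics/b.png",cv2.resize(t,None,fx=6,fy=6,interpolation=cv2.INTER_CUBIC))
E
```

```text
[-0.6534  0.6353  1.8974  0.0001  0.6094 -0.8488] [ 0.475  -0.2807  0.0353] [-3.1413 -0.0005  1.7661] [ 0.2986 -0.0223 -0.2963] 0.09517922810615713
(array([-0.2,  0.3, -0.7]), array([-0. , -0. , 41.6]))
```

View pics/b.png

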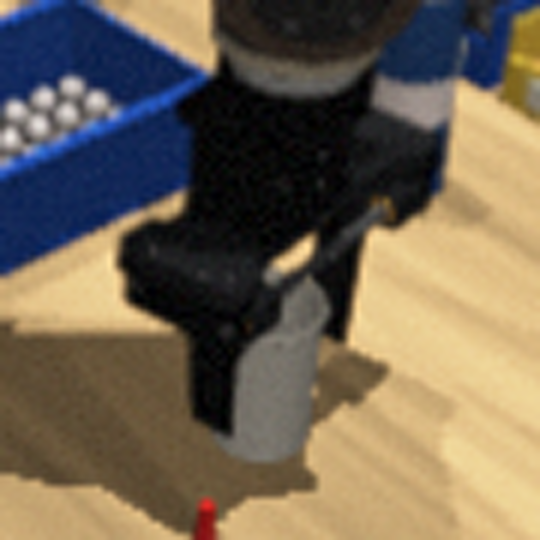

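Emit:
servo_tool([
  [0, 0, 0, 0, 0, 7, 1],
  [0, 0, 0, 0, 0, 14, 1],
  [0, 0, 0, 0, 0, 21, 1],
  [0, 0, 0, 0, 0, 28, 1],
  [0, 0, 0, 0, 0, 35, 1],
  [0, 0, 0, 0, 0, 41, 1],
  [0, 0, 0, 0, 0, 41.5, 0.9],
  [0, 0, 0, 0, 0, 41.5, 0.75],
  [0, 0, 0, 0, 0, 41.5, 0.65],
  [0, 0, 0, 0, 0, 41.5, 0.6],
])

```text
time: 7.88
eef_pos: [0.4751, -0.2807, 0.0355]
tcp_rot: [-3.141, -0.0, 1.051]
force: [0.9, 0.8, -0.5]
gripper_width: 0.0738
```

Emit:
servo_tool([
  [0, 0, 0, 0, 0, 0, 0.55],
  [0, 0, 0, 0, 0, 0, 0.5],
  [0, 0, 0, 0, 0, 0, 0.45],
  [0, 0, 0, 0, 0, 0, 0.4],
  [0, 0, 0, 0, 0, 0, 0.4],
  [0, 0, 0, 0, 0, 0, 0.4],
  [0, 0, 0, 0, 0, 0, 0.4],
  [0, 0, 0, 0, 0, 0, 0.4],
  [0, 0, 0, 0, 0, 0, 0.4],
  [0, 0, 0, 0, 0, 0, 0.4],
])

```text
time: 8.72
eef_pos: [0.4751, -0.2807, 0.0356]
tcp_rot: [-3.141, -0.0, 1.048]
force: [-0.4, 0.5, 0.6]
gripper_width: 0.0594
```

```bash
python3 - <<'E'
from h import *
s=arm.read_state();print(s["qpos"],s["eef_pos"],s["tcp_rot"],s["force"],s["gripper_width"])
E
```

```text
[-0.6534  0.635   1.8973  0.0001  0.6096 -0.1306] [ 0.4751 -0.2807  0.0356] [-3.1414 -0.0001  1.0479] [-0.3844  0.5116  0.5752] 0.059350098042029606
```

```bash
python3 - <<'E'
from h import *
im=cams.camera("side")[:,:,::-1]; u=proj([.475,-.28,.1],"side")[0].astype(int)
t=im[max(0,u[1]-45):u[1]+45,u[0]-45:u[0]+45]; cv2.imwrite(f"pics/c.png",cv2.resize(t,None,fx=6,fy=6,interpolation=cv2.INTER_CUBIC))
s=arm.read_state();print(s["gripper_width"])
E
```

```text
0.05908857781399107
```

View pics/c.png

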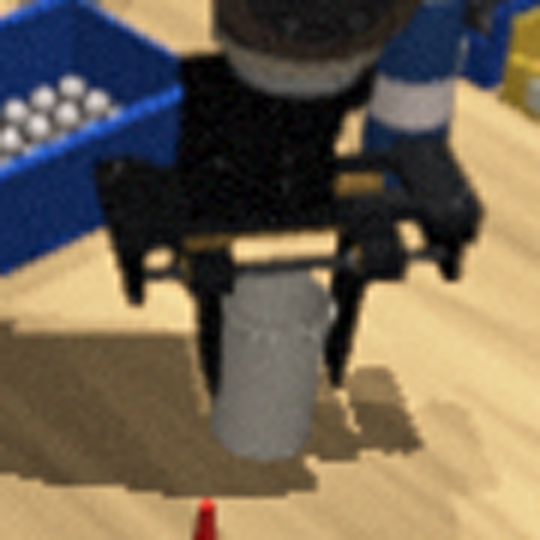

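Emit:
servo_tool([
  [0, 0, -8, 0, 0, 0, 0.4],
  [0, 0, -25, 0, 0, 0, 0.4],
  [0, 0, -45, 0, 0, 0, 0.4],
  [0, 0, -70, 0, 0, 0, 0.4],
  [0, 0, -90, 0, 0, 0, 0.4],
  [0, 0, -95, 0, 5, 0, 0.4],
  [0, 0, -95, 0, 10, 0, 0.4],
  [0, 0, -95, 0, 16, 0, 0.4],
  [0, 0, -95, 0, 22, 0, 0.4],
  [0, 0, -95, 0, 25, 0, 0.4],
])

```text
time: 9.6
eef_pos: [0.4752, -0.2817, 0.1313]
tcp_rot: [3.139, -0.442, 1.048]
force: [-0.5, 0.1, -2.0]
gripper_width: 0.0592
```

```bash
python3 - <<'E'
from h import *
s=arm.read_state();print(s["qpos"],s["eef_pos"],s["tcp_rot"],s["force"],s["gripper_width"])
print(Ro.from_euler("xyz",s["tcp_rot"]).as_matrix())
im=cams.camera("side")[:,:,::-1]; u=proj([.475,-.28,.17],"side")[0].astype(int)
t=im[max(0,u[1]-50):u[1]+50,u[0]-50:u[0]+50]; cv2.imwrite(f"pics/d.png",cv2.resize(t,None,fx=6,fy=6,interpolation=cv2.INTER_CUBIC))
E
```

```text
[-0.8592  0.5421  1.8188  0.5034  0.9949 -0.6593] [ 0.4752 -0.2817  0.1313] [ 3.1391 -0.4419  1.0478] [-0.4507  0.0545 -1.97  ] 0.05922534526588768
[[ 0.4515  0.8658  0.2158]
 [ 0.7831 -0.5004  0.3693]
 [ 0.4277  0.0023 -0.9039]]
```

View pics/d.png

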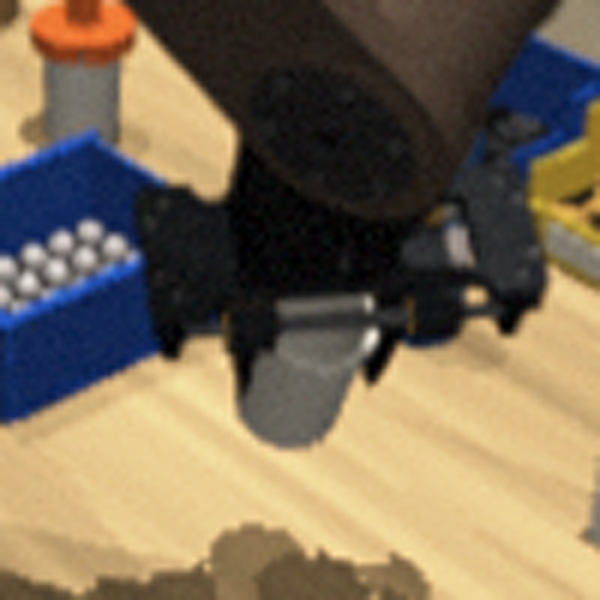

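```bash
python3 - <<'E'
from h import *
s=arm.read_state()
R=Ro.from_euler("xyz",s["tcp_rot"]).as_matrix()
im=cams.camera("side")[:,:,::-1].copy(); im=cv2.resize(im,None,fx=6,fy=6,interpolation=cv2.INTER_CUBIC)
u=proj([.475,-.28,.17],"side")[0].astype(int)*6
g=s["eef_pos"]-R[:,2]*.019  # canister axis point h=55
for ax,col in ((-R[:,2],(0,255,0)),(np.array([0,0,1]),(0,0,255))):
    A=Ro.align_vectors([ax],[[0,0,1]])[0].as_matrix()
    P=CAN@A.T+ (g-ax*.055 if col[1] else g-ax*.055)
    for seg in (P[:48],P[48:96]): cv2.polylines(im,[((proj(seg,"side")+.5)*6).astype(np.int32)],True,col,1)
cv2.imwrite("pics/e.png",im[u[1]-300:u[1]+300,u[0]-300:u[0]+300])
E
```

```text
(no output)
```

View pics/e.png

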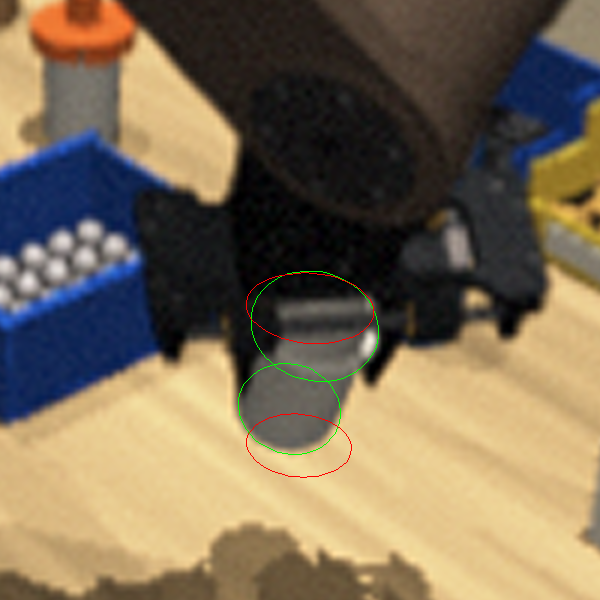

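```bash
cat >> h.py <<'E'
def rpy_tilt(t,yawoff=0):
    t=np.radians(t);c,s=np.cos(t),np.sin(t)
    R=np.array([[0,1,0],[c,0,s],[s,0,-c]]) # cols x=(0,c,s) y=(1,0,0) z=(0,s,-c)
    R=Ro.from_euler("z",yawoff,degrees=True)*Ro.from_matrix(R)
    return R.as_euler("xyz"),R.as_matrix()
def goal(g,t,yawoff=0,off=.019):
    e,R=rpy_tilt(t,yawoff); return rel(np.array(g)+off*R[:,2],e)
E
python3 - <<'E'
from h import *
for f in (1,):
  print(goal((.51,.01,.18),25)); print(goal((.51,.01,.18),45))
E
```

```text
(array([ 265. , -119.8,   88.2]), array([ 12.7,  -0.1, -27.3]))
(array([ 270.9, -122.5,   86.7]), array([ 17.3,  19.5, -24.8]))
```

Emit:
servo_tool([
  [12, -6, 10, 0.5, 0.5, -1, 0.4],
  [38, -17, 20, 2, 2, -3, 0.4],
  [70, -31, 29, 4, 4, -6, 0.4],
  [102, -46, 38, 6, 6, -9, 0.4],
  [134, -60, 47, 8, 8, -12, 0.4],
  [166, -75, 56, 10, 10, -15, 0.4],
  [198, -89, 65, 12, 12, -18, 0.4],
  [230, -104, 74, 14, 14, -21, 0.4],
  [255, -115, 82, 16, 17, -23, 0.4],
  [270, -122, 86, 17.3, 19.5, -24.8, 0.4],
])

```text
time: 10.53
eef_pos: [0.5092, 0.0279, 0.1674]
tcp_rot: [3.14, -0.785, 1.581]
force: [0.0, -0.4, -2.6]
gripper_width: 0.0592
```

```bash
python3 - <<'E'
from h import *
s=arm.read_state();print(s["qpos"],s["eef_pos"],s["tcp_rot"],s["force"],s["gripper_width"])
print(goal((.51,.01,.18),45),goal((.51,.01,.18),80))
im=cams.camera("side")[:,:,::-1]; u=proj([.5,0,.17],"side")[0].astype(int)
t=im[max(0,u[1]-75):u[1]+75,u[0]-75:u[0]+75]; cv2.imwrite(f"pics/f.png",cv2.resize(t,None,fx=4,fy=4,interpolation=cv2.INTER_CUBIC))
E
```

```text
[-0.4342  0.5361  1.9025  0.7481  1.2198 -0.9007] [0.5092 0.0279 0.1674] [ 3.1403 -0.7852  1.5811] [ 0.0428 -0.4361 -2.5981] 0.05919746417292985
(array([-3.8,  0.7, -2.6]), array([-0.3,  0. ,  0.4])) (array([ 7.1,  0.8, -6. ]), array([-0.5, 35. ,  0.3]))
```

View pics/f.png

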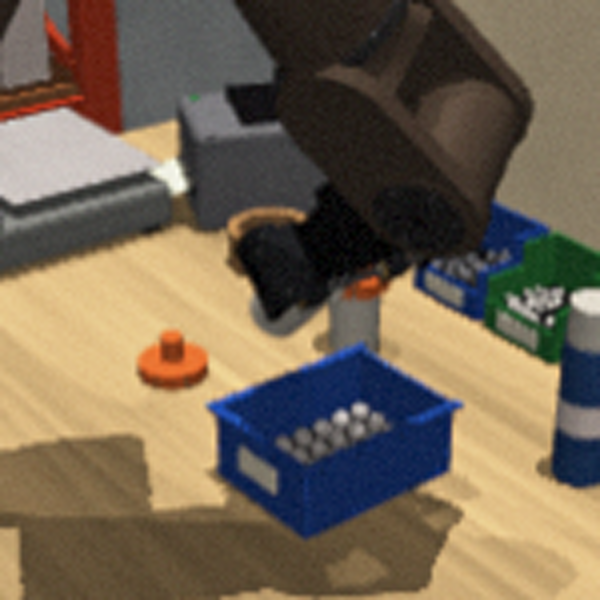

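Emit:
servo_tool([
  [0, 0, -1, 0, 3, 0, 0.4],
  [1, 0, -2, 0, 7, 0, 0.4],
  [2, 0, -3, 0, 12, 0, 0.4],
  [3, 0, -4, 0, 17, 0, 0.4],
  [4, 0, -5, 0, 22, 0, 0.4],
  [6, 0, -5, 0, 27, 0, 0.4],
  [7, 1, -6, 0, 32, 0, 0.4],
  [7, 1, -6, 0, 35, 0, 0.4],
  [7, 1, -6, 0, 35, 0, 0.4],
  [7, 1, -6, 0, 35, 0, 0.4],
])

```text
time: 11.42
eef_pos: [0.5105, 0.0251, 0.1753]
tcp_rot: [-3.135, -1.393, 1.568]
force: [0.1, -0.4, -2.7]
gripper_width: 0.059
```

```bash
python3 - <<'E'
from h import *
s=arm.read_state();print(s["qpos"],s["eef_pos"],s["tcp_rot"],s["force"],s["gripper_width"])
print(goal((.51,.01,.17),100),goal((.51,.01,.18),112))
for c in C:
    im=cams.camera(c)[:,:,::-1]; u=proj([.5,-.05,.17],c)[0].astype(int)
    t=im[max(0,u[1]-65):u[1]+65,u[0]-65:u[0]+65]; cv2.imwrite(f"pics/g{c}.png",cv2.resize(t,None,fx=3,fy=3,interpolation=cv2.INTER_CUBIC))
cv2.imwrite("pics/g.png",np.hstack([cv2.imread(f"pics/g{c}.png") for c in C]))
E
```

```text
[-0.5592  0.7889  1.8873  0.9874  1.6483 -1.1791] [0.5105 0.0251 0.1753] [-3.1345 -1.3926  1.5678] [ 0.0845 -0.3625 -2.728 ] 0.05903470357169727
(array([-1.4, -0.5,  3.9]), array([-0.2, 20.2, -0.1])) (array([12. , -0.5,  0.4]), array([-0.2, 32.2, -0.1]))
```

View pics/g.png

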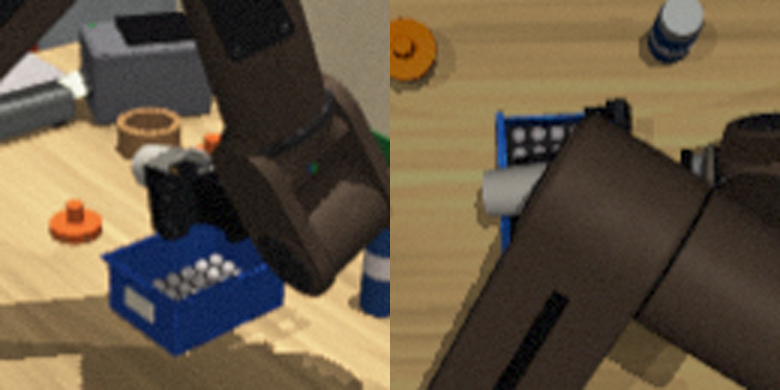

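Emit:
servo_tool([
  [2, 0, 0, 0, 3, 0, 0.4],
  [4, 0, 0, 0, 6, 0, 0.4],
  [6, 0, 0, 0, 9, 0, 0.4],
  [8, 0, 0, 0, 12, 0, 0.4],
  [10, 0, 0, 0, 15, 0, 0.4],
  [12, 0, 0, 0, 18, 0, 0.4],
  [12, 0, 0, 0, 20, 0, 0.4],
  [12, 0, 0, 0, 20, 0, 0.4],
  [12, 0, 0, 0, 20, 0, 0.4],
  [12, 0, 0, 0, 20, 0, 0.4],
])

```text
time: 12.35
eef_pos: [0.5108, 0.0267, 0.1882]
tcp_rot: [0.01, -1.4, -1.578]
force: [-0.1, -0.3, -1.6]
gripper_width: 0.059
```

```bash
cat > look.py <<'E'
from h import *
import sys
s=arm.read_state();print(s["qpos"],s["eef_pos"],s["tcp_rot"],s["force"],s["gripper_width"])
n=sys.argv[1]; P=[float(v) for v in sys.argv[2:5]]; w=int(sys.argv[5])
o=[]
for c in C:
    im=cams.camera(c)[:,:,::-1]; u=proj(P,c)[0].astype(int)
    t=im[max(0,u[1]-w):u[1]+w,max(0,u[0]-w):u[0]+w]; o.append(cv2.resize(t,(395,395),interpolation=cv2.INTER_CUBIC))
cv2.imwrite(f"pics/{n}.png",np.hstack(o))
E
python3 look.py h .5 -.05 .15 60
```

```text
[-0.5572  0.9347  1.8834  1.0834  1.905  -1.2834] [0.5108 0.0267 0.1882] [ 0.01   -1.3997 -1.5778] [-0.1159 -0.3207 -1.5671] 0.059007334111463014
```

View pics/h.png

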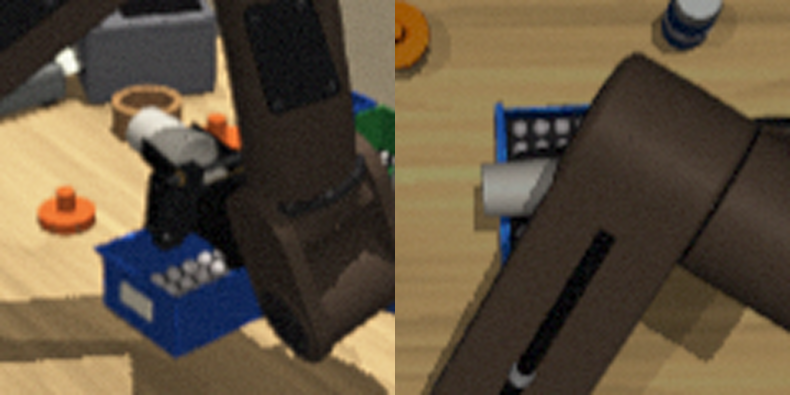

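Emit:
servo_tool([
  [5, 0, 0, 0, 2, 0, 0.4],
  [10, 0, 0, 0, 4, 0, 0.4],
  [15, 0, 0, 0, 6, 0, 0.4],
  [18, 0, 0, 0, 8, 0, 0.4],
  [20, 0, 0, 0, 11, 0, 0.4],
  [22, 0, 0, 0, 14, 0, 0.4],
  [24, 0, 0, 0, 15, 0, 0.4],
  [24, 0, 0, 0, 15, 0, 0.4],
  [24, 0, 0, 0, 15, 0, 0.4],
  [24, 0, 0, 0, 15, 0, 0.4],
])

```text
time: 13.28
eef_pos: [0.5108, 0.0223, 0.2118]
tcp_rot: [0.004, -1.137, -1.572]
force: [0.9, -0.0, -1.2]
gripper_width: 0.0591
```

```bash
python3 look.py i .5 -.05 .15 60
```

```text
[-0.5317  1.014   1.8859  1.1513  2.1163 -1.3291] [0.5108 0.0223 0.2118] [ 0.0037 -1.1369 -1.572 ] [ 0.873  -0.0336 -1.1639] 0.05913354783475716
```

View pics/i.png

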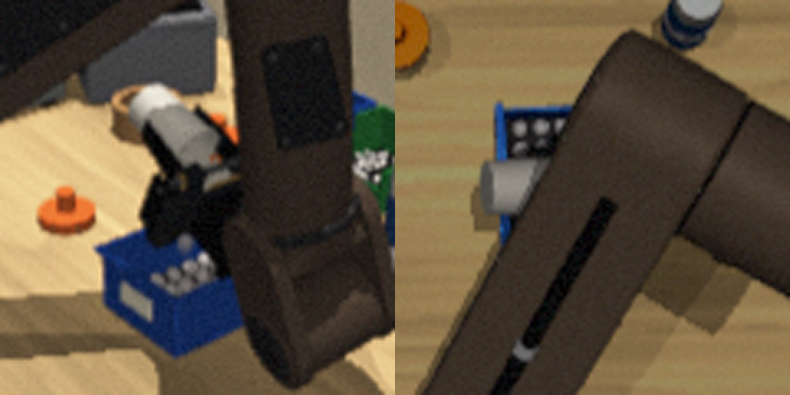

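Emit:
servo_tool([
  [2, 0, 1, 0, -3, 0, 0.4],
  [5, 0, 2, 0, -9, 0, 0.4],
  [9, 0, 4, 0, -16, 0, 0.4],
  [14, 0, 6, 0, -23, 0, 0.4],
  [19, 0, 8, 0, -30, 0, 0.4],
  [24, 0, 10, 0, -37, 0, 0.4],
  [28, 0, 12, 0, -44, 0, 0.4],
  [32, 0, 14, 0, -51, 0, 0.4],
  [36, 0, 16, 0, -58, 0, 0.4],
  [36, 0, 17, 0, -65, 0, 0.4],
])

```text
time: 14.22
eef_pos: [0.511, 0.0216, 0.2527]
tcp_rot: [3.136, -0.865, 1.576]
force: [0.3, 0.1, -1.4]
gripper_width: 0.0591
```

```bash
python3 look.py j .52 -.03 .1 50;  python3 - <<'E'
from h import *
print(goal((.5,-.15,.26),20,-15), goal((.475,-.28,.2),0,-30))
E
```

```text
[-0.4698  0.4441  1.8259  0.7586  1.4146 -0.8117] [0.511  0.0216 0.2527] [ 3.1356 -0.8647  1.5755] [ 0.3229  0.1491 -1.3566] 0.05906931737211531
(array([-117.2,   -9.9, -119.7]), array([ -8.5, -29.5,  12.9])) (array([-251.8,  -37.5, -184.1]), array([-12.7, -48.6,  28.5]))
```

View pics/j.png

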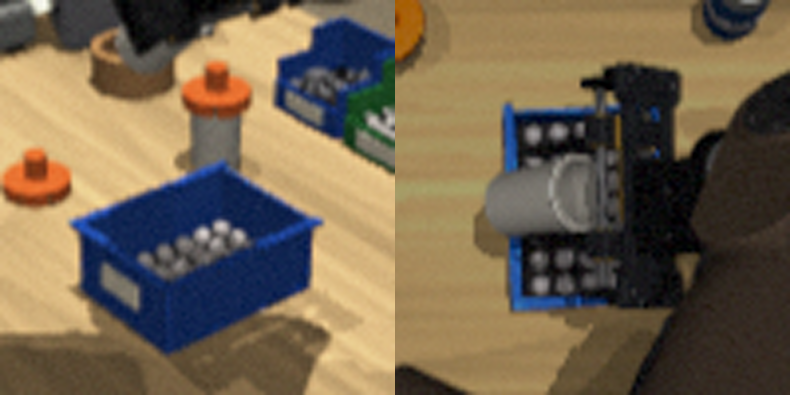

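Emit:
servo_tool([
  [-8, -1, -8, -1, -2, 1, 0.4],
  [-20, -2, -20, -1.5, -5, 2, 0.4],
  [-33, -3, -33, -2.5, -8, 4, 0.4],
  [-46, -4, -46, -3.5, -11, 5, 0.4],
  [-59, -5, -59, -4, -15, 6, 0.4],
  [-72, -6, -72, -5, -18, 8, 0.4],
  [-85, -7, -85, -6, -21, 9, 0.4],
  [-98, -8, -98, -7, -25, 11, 0.4],
  [-109, -9, -110, -8, -28, 12, 0.4],
  [-117, -10, -120, -8.5, -29.5, 13, 0.4],
])

```text
time: 15.15
eef_pos: [0.5001, -0.1462, 0.2373]
tcp_rot: [-3.129, -0.353, 1.298]
force: [0.9, 0.5, -0.8]
gripper_width: 0.0595
```

```bash
python3 look.py k .52 -.03 .1 50;  python3 - <<'E'
from h import *
print(goal((.475,-.28,.2),0,-30),goal((.475,-.28,.0558),0,-30))
E
```

```text
[-0.5848  0.3552  1.7745  0.3618  1.1617 -0.4842] [ 0.5001 -0.1462  0.2373] [-3.1291 -0.3525  1.2977] [ 0.9058  0.5324 -0.8323] 0.05953783304639202
(array([-147. ,   11.7,    5.7]), array([ -3.2, -20.1,  14.3])) (array([-197. ,   13.4,  141. ]), array([ -3.2, -20.1,  14.3]))
```

View pics/k.png

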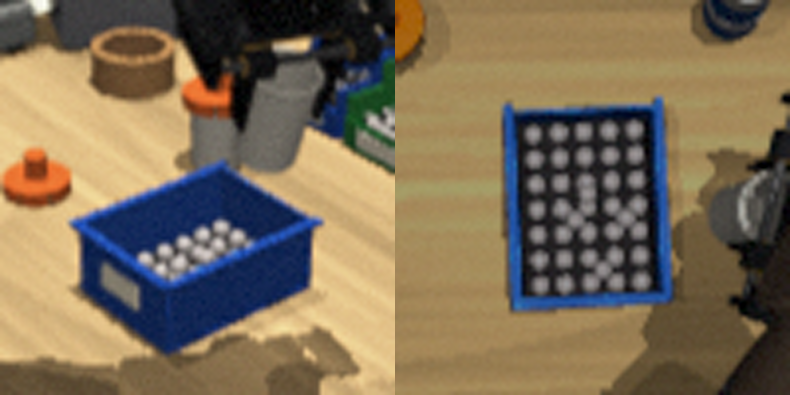

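Emit:
servo_tool([
  [-10, 1, 0, 0, -1, 1, 0.4],
  [-28, 2, 1, -0.5, -4, 2.5, 0.4],
  [-48, 4, 2, -1, -7, 4.5, 0.4],
  [-68, 6, 4, -1.5, -10, 6.5, 0.4],
  [-88, 8, 8, -2, -13, 9, 0.4],
  [-108, 9, 14, -2.5, -15, 11, 0.4],
  [-128, 10, 22, -3, -17, 12.5, 0.4],
  [-146, 11, 30, -3.2, -19, 13.5, 0.4],
  [-160, 12, 40, -3.2, -20.1, 14.3, 0.4],
  [-169, 12, 60, -3.2, -20.1, 14.3, 0.4],
])

```text
time: 16.08
eef_pos: [0.4753, -0.2818, 0.1231]
tcp_rot: [3.139, 0.001, 1.049]
force: [0.2, -0.7, -1.7]
gripper_width: 0.059
```

```bash
python3 - <<'E'
from h import *
s=arm.read_state();print(s["qpos"],s["eef_pos"],s["tcp_rot"],s["force"],s["gripper_width"])
print(goal((.475,-.28,.0566),0,-30))
E
```

```text
[-0.6542  0.5013  1.8366 -0.0014  0.8011 -0.1313] [ 0.4753 -0.2818  0.1231] [3.1392 0.0013 1.0488] [ 0.2113 -0.7121 -1.6905] 0.05901332300402915
(array([ 1.5, -1.4, 85.5]), array([0.1, 0.1, 0.1]))
```

Emit:
servo_tool([
  [0, 0, 10, 0, 0, 0, 0.4],
  [0, 0, 25, 0, 0, 0, 0.4],
  [0, 0, 40, 0, 0, 0, 0.4],
  [0, 0, 55, 0, 0, 0, 0.4],
  [0, 0, 68, 0, 0, 0, 0.4],
  [0, 0, 76, 0, 0, 0, 0.4],
  [0, 0, 80, 0, 0, 0, 0.4],
  [0, 0, 83, 0, 0, 0, 0.4],
  [0, 0, 84, 0, 0, 0, 0.4],
  [0, 0, 84, 0, 0, 0, 0.4],
])

```text
time: 16.92
eef_pos: [0.4759, -0.2807, 0.0403]
tcp_rot: [3.138, 0.0, 1.051]
force: [-0.4, -0.3, -1.0]
gripper_width: 0.0593
```

Emit:
servo_tool([
  [0, 0, 0.5, 0, 0, 0, 0.4],
  [0, 0, 1, 0, 0, 0, 0.4],
  [0, 0, 1.5, 0, 0, 0, 0.4],
  [0, 0, 2, 0, 0, 0, 0.4],
  [0, 0, 2.5, 0, 0, 0, 0.4],
  [0, 0, 3, 0, 0, 0, 0.4],
  [0, 0, 3, 0, 0, 0, 0.4],
  [0, 0, 3, 0, 0, 0, 0.4],
  [0, 0, 3, 0, 0, 0, 0.4],
  [0, 0, 3, 0, 0, 0, 0.4],
])

```text
time: 17.75
eef_pos: [0.4758, -0.2807, 0.0371]
tcp_rot: [3.139, 0.0, 1.051]
force: [0.1, 0.4, -1.6]
gripper_width: 0.0594
```

Emit:
servo_tool([
  [0, 0, 0.5, 0, 0, 0, 0.4],
  [0, 0, 1, 0, 0, 0, 0.4],
  [0, 0, 1.5, 0, 0, 0, 0.4],
  [0, 0, 1.8, 0, 0, 0, 0.4],
  [0, 0, 1.8, 0, 0, 0, 0.4],
  [0, 0, 1.8, 0, 0, 0, 0.4],
  [0, 0, 1.8, 0, 0, 0, 0.4],
  [0, 0, 1.8, 0, 0, 0, 0.4],
  [0, 0, 1.8, 0, 0, 0, 0.4],
  [0, 0, 1.8, 0, 0, 0, 0.4],
])

```text
time: 18.58
eef_pos: [0.4759, -0.281, 0.0361]
tcp_rot: [3.138, 0.001, 1.051]
force: [-2.6, -1.2, 10.7]
gripper_width: 0.0597
```

Emit:
servo_tool([
  [0, 0, -0.7, 0, 0, 0, 0.4],
  [0, 0, -0.7, 0, 0, 0, 0.7],
  [0, 0, -0.7, 0, 0, 0, 1],
  [0, 0, -0.7, 0, 0, 0, 1],
  [0, 0, -0.7, 0, 0, 0, 1],
  [0, 0, -0.7, 0, 0, -5, 1],
  [0, 0, -0.7, 0, 0, -12, 1],
  [0, 0, -0.7, 0, 0, -19, 1],
  [0, 0, -0.7, 0, 0, -26, 1],
  [0, 0, -0.7, 0, 0, -33, 1],
])

```text
time: 19.42
eef_pos: [0.4759, -0.2807, 0.0359]
tcp_rot: [3.139, 0.002, 1.633]
force: [0.0, -0.6, -0.1]
gripper_width: 0.0951
```

Emit:
servo_tool([
  [0, 0, 0, 0, 0, -7, 1],
  [0, 0, 0, 0, 0, -14, 1],
  [0, 0, 0, 0, 0, -21, 1],
  [0, 0, 0, 0, 0, -28, 1],
  [0, 0, 0, 0, 0, -35, 1],
  [0, 0, 0, 0, 0, -42, 1],
  [0, 0, 0, 0, 0, -49, 1],
  [0, 0, 0, 0, 0, -56, 1],
  [0, 0, 0, 0, 0, -57, 0.85],
  [0, 0, 0, 0, 0, -57, 0.75],
])

```text
time: 20.25
eef_pos: [0.4758, -0.2807, 0.0359]
tcp_rot: [-3.141, 0.003, 2.619]
force: [-0.6, 0.4, 0.1]
gripper_width: 0.0868
```

Emit:
servo_tool([
  [0, 0, 0, 0, 0, 0, 0.7],
  [0, 0, 0, 0, 0, 0, 0.67],
  [0, 0, 0, 0, 0, 0, 0.64],
  [0, 0, 0, 0, 0, 0, 0.62],
  [0, 0, 0, 0, 0, 0, 0.6],
  [0, 0, 0, 0, 0, 0, 0.59],
  [0, 0, 0, 0, 0, 0, 0.58],
  [0, 0, 0, 0, 0, 0, 0.8],
  [0, 0, 0, 0, 0, 0, 1],
  [0, 0, 0, 0, 0, 0, 1],
])

```text
time: 21.08
eef_pos: [0.4758, -0.2807, 0.036]
tcp_rot: [-3.141, 0.003, 2.622]
force: [-1.2, 0.1, 0.1]
gripper_width: 0.0744
```

```bash
python3 look.py l .475 -.28 .08 45
```

```text
[-0.6525  0.6341  1.8978 -0.0001  0.6067 -1.7031] [ 0.4758 -0.2807  0.036 ] [-3.1411  0.003   2.6216] [-1.2407  0.0794  0.0542] 0.07437462671591923
```

View pics/l.png

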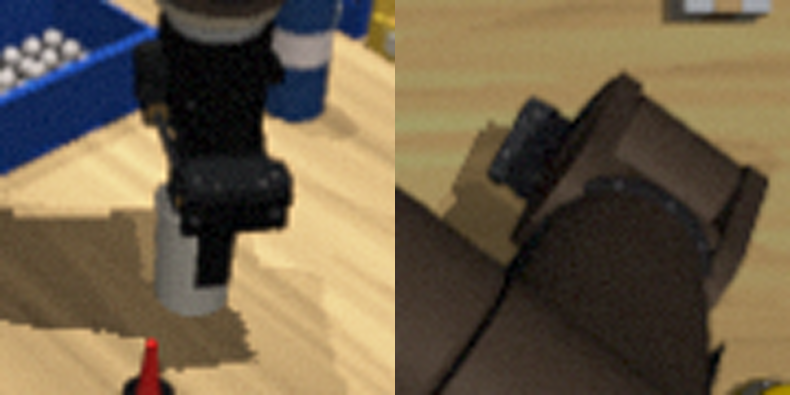

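Emit:
servo_tool([
  [0, 0, 0, 0, 0, 0, 0.75],
  [0, 0, 0, 0, 0, 0, 0.68],
  [0, 0, 0, 0, 0, 0, 0.65],
  [0, 0, 0, 0, 0, 0, 0.63],
  [0, 0, 0, 0, 0, 0, 0.62],
  [0, 0, 0, 0, 0, 0, 0.6],
  [0, 0, 0, 0, 0, 0, 0.6],
  [0, 0, 0, 0, 0, 0, 0.6],
  [0, 0, 0, 0, 0, 0, 0.6],
  [0, 0, 0, 0, 0, 0, 0.6],
])

```text
time: 22.02
eef_pos: [0.4759, -0.2807, 0.036]
tcp_rot: [-3.141, 0.003, 2.622]
force: [0.1, 0.1, 1.1]
gripper_width: 0.0589
```

Emit:
servo_tool([
  [0, 0, 0, 0, 0, 0, 0.8],
  [0, 0, 0, 0, 0, 0, 1],
  [0, 0, 0, 0, 0, 0, 1],
  [0, 0, 0, 0, 0, 0, 1],
  [0, 0, 0, 0, 0, 0, 1],
  [0, 0, -10, 0, 0, 0, 1],
  [0, 0, -30, 0, 0, 0, 1],
  [0, 0, -60, 0, 0, 0, 1],
  [0, 0, -95, 0, 0, 0, 1],
  [0, 0, -130, 0, 0, 0, 1],
])

```text
time: 22.85
eef_pos: [0.4751, -0.2801, 0.1679]
tcp_rot: [-3.141, 0.002, 2.622]
force: [0.5, -0.4, -0.6]
gripper_width: 0.0953
```

```bash
python3 - <<'E'
from h import *
s=arm.read_state();print(s["qpos"],s["eef_pos"],s["tcp_rot"],s["force"],s["gripper_width"])
for a in ((.5,.0,.2),(.5,.2235,.15)): print(rel(a,(np.pi,0,2.62)))
E
```

```text
[-0.6524  0.4406  1.7956 -0.0001  0.903  -1.7033] [ 0.4751 -0.2801  0.1679] [-3.1412  0.0023  2.6217] [ 0.4722 -0.4126 -0.5598] 0.0953171168518122
(array([117.5, 255.5, -32.5]), array([-0. ,  0.1,  0.1]))
(array([228.7, 449.5,  17.2]), array([-0. ,  0.1,  0.1]))
```

Emit:
servo_tool([
  [8, 15, -5, 0, 0, 0, 1],
  [22, 43, -15, 0, 0, 0, 1],
  [38, 78, -20, 0, 0, 0, 1],
  [55, 114, -20, 0, 0, 0, 1],
  [72, 150, -20, 0, 0, 0, 1],
  [89, 186, -20, 0, 0, 0, 1],
  [106, 222, -20, 0, 0, 0, 1],
  [123, 258, -20, 0, 0, 0, 1],
  [142, 294, -20, 0, 0, 0, 1],
  [160, 330, -20, 0, 0, 0, 1],
])

```text
time: 23.68
eef_pos: [0.5002, 0.0875, 0.1862]
tcp_rot: [-3.142, 0.004, 2.622]
force: [1.2, -0.4, 0.3]
gripper_width: 0.0954
```

```bash
python3 - <<'E'
from h import *
ms={}
for c in C:
    cams.camera(c); 
    for n in ("canister","cap"):
        r=finder.outline_of(n,c)
        if r: ms[n,c]=r[0]["region"]; print(n,c,r[0]["p"],r[0]["location"],r[0]["region"].sum())
for n,P,x0 in (("canister",[CAN],(.4755,-.2805)),("cap",CAP,(.5,.2235))):
    for c in C:
        if (n,c) in ms:
            try: print(n,c,least_squares(lambda p:cen(soft(P,[p[0],p[1],0],c))-cen(ms[n,c].astype(np.float32)),x0,diff_step=.01).x)
            except Exception as e: print(e)
s=arm.read_state();print(s["qpos"],s["eef_pos"],s["tcp_rot"],s["force"],s["gripper_width"])
for a in ((.5,.2235,.12),(.5,.2235,.021)): print(rel(a,(np.pi,0,2.62)))
E
```

```text
canister side 0.59 [298.4, 246.3] 545
cap side 0.77 [218.7, 183.5] 220
canister top 0.8 [337.7, 197.6] 280
cap top 0.48 [194.2, 193.7] 189
canister side [ 0.4725 -0.2823]
canister top [ 0.4749 -0.281 ]
cap side [0.4983 0.2295]
cap top [0.502  0.2356]
[ 0.0387  0.36    1.8786 -0.0028  0.9005 -1.0099] [0.5005 0.0848 0.1857] [-3.1411  0.0033  2.6212] [-0.3693 -0.2642  0.3753] 0.09566610405265474
(array([ 69.7, 120.2,  65.4]), array([-0. ,  0.2,  0.1]))
(array([ 70. , 120.2, 164.4]), array([-0. ,  0.2,  0.1]))
```

Emit:
servo_tool([
  [12, 20, 5, 0, 0, 0, 1],
  [28, 48, 20, 0, 0, 0, 1],
  [44, 78, 40, 0, 0, 0, 1],
  [58, 103, 60, 0, 0, 0, 1],
  [66, 115, 80, 0, 0, 0, 1],
  [69, 120, 100, 0, 0, 0, 1],
  [69, 120, 115, 0, 0, 0, 1],
  [69, 120, 125, 0, 0, 0, 1],
  [69, 120, 130, 0, 0, 0, 1],
  [69, 120, 130, 0, 0, 0, 1],
])

```text
time: 24.82
eef_pos: [0.5007, 0.2225, 0.0545]
tcp_rot: [-3.14, 0.002, 2.62]
force: [0.2, -0.9, -0.5]
gripper_width: 0.0952
```

```bash
python3 look.py m .5 .22 .06 40; python3 - <<'E'
from h import *
print(rel((.5015,.2245,.0215),(np.pi,0,2.62)))
E
```

```text
[ 0.2989  0.6004  1.8969 -0.0043  0.6438 -0.7469] [0.5007 0.2225 0.0545] [-3.1401  0.0022  2.62  ] [ 0.2461 -0.8581 -0.4883] 0.09521381538844964
(array([ 0.6,  1.4, 34.2]), array([0. , 0.2, 0. ]))
```

View pics/m.png

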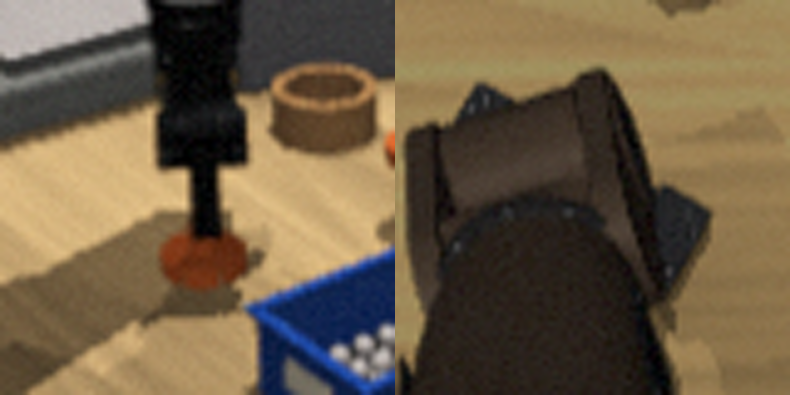

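Emit:
servo_tool([
  [0, 1, 8, 0, 0, 0, 1],
  [0, 1, 16, 0, 0, 0, 1],
  [0, 1, 23, 0, 0, 0, 1],
  [0, 1, 29, 0, 0, 0, 1],
  [0, 1, 33, 0, 0, 0, 1],
  [0, 1, 33, 0, 0, 0, 0.9],
  [0, 1, 33, 0, 0, 0, 0.75],
  [0, 1, 33, 0, 0, 0, 0.6],
  [0, 1, 33, 0, 0, 0, 0.5],
  [0, 1, 33, 0, 0, 0, 0.4],
])

```text
time: 25.75
eef_pos: [0.5013, 0.2245, 0.0223]
tcp_rot: [-3.141, 0.003, 2.622]
force: [-1.0, 1.2, -0.2]
gripper_width: 0.0674
```

Emit:
servo_tool([
  [0, 0, 0, 0, 0, 0, 0.35],
  [0, 0, 0, 0, 0, 0, 0.31],
  [0, 0, 0, 0, 0, 0, 0.28],
  [0, 0, 0, 0, 0, 0, 0.26],
  [0, 0, 0, 0, 0, 0, 0.24],
  [0, 0, 0, 0, 0, 0, 0.22],
  [0, 0, 0, 0, 0, 0, 0.2],
  [0, 0, 0, 0, 0, 0, 0.2],
  [0, 0, 0, 0, 0, 0, 0.2],
  [0, 0, 0, 0, 0, 0, 0.2],
])

```text
time: 26.58
eef_pos: [0.5011, 0.2244, 0.022]
tcp_rot: [-3.141, 0.003, 2.622]
force: [-1.2, -0.1, 1.2]
gripper_width: 0.0234
```

Emit:
servo_tool([
  [0, 0, 0, 0, 0, 0, 0.4],
  [0, 0, 0, 0, 0, 0, 0.6],
  [0, 0, 0, 0, 0, 0, 0.6],
  [0, 0, 0, 0, 0, 6, 0.6],
  [0, 0, 0, 0, 0, 13, 0.6],
  [0, 0, 0, 0, 0, 20, 0.6],
  [0, 0, 0, 0, 0, 27, 0.6],
  [0, 0, 0, 0, 0, 34, 0.6],
  [0, 0, 0, 0, 0, 41, 0.6],
  [0, 0, 0, 0, 0, 48, 0.6],
])

```text
time: 27.42
eef_pos: [0.5013, 0.2245, 0.0221]
tcp_rot: [3.139, 0.002, 1.778]
force: [-0.2, 0.7, -0.1]
gripper_width: 0.0568
```

Emit:
servo_tool([
  [0, 0, 0, 0, 0, 7, 0.6],
  [0, 0, 0, 0, 0, 14, 0.6],
  [0, 0, 0, 0, 0, 21, 0.6],
  [0, 0, 0, 0, 0, 28, 0.6],
  [0, 0, 0, 0, 0, 35, 0.6],
  [0, 0, 0, 0, 0, 41, 0.6],
  [0, 0, 0, 0, 0, 42, 0.5],
  [0, 0, 0, 0, 0, 42, 0.4],
  [0, 0, 0, 0, 0, 42, 0.35],
  [0, 0, 0, 0, 0, 42, 0.3],
])

```text
time: 28.25
eef_pos: [0.5012, 0.2245, 0.0221]
tcp_rot: [3.139, 0.0, 1.053]
force: [-0.1, 0.1, 0.4]
gripper_width: 0.0358
```

Emit:
servo_tool([
  [0, 0, 0, 0, 0, 0, 0.27],
  [0, 0, 0, 0, 0, 0, 0.24],
  [0, 0, 0, 0, 0, 0, 0.22],
  [0, 0, 0, 0, 0, 0, 0.2],
  [0, 0, 0, 0, 0, 0, 0.18],
  [0, 0, 0, 0, 0, 0, 0.15],
  [0, 0, 0, 0, 0, 0, 0.15],
  [0, 0, 0, 0, 0, 0, 0.15],
  [0, 0, 0, 0, 0, 0, 0.15],
  [0, 0, 0, 0, 0, 0, 0.15],
])

```text
time: 29.08
eef_pos: [0.5011, 0.2244, 0.022]
tcp_rot: [3.139, 0.001, 1.051]
force: [-0.7, 0.6, 0.4]
gripper_width: 0.0234
```

Emit:
servo_tool([
  [0, 0, -5, 0, 0, 0, 0.15],
  [0, 0, -15, 0, 0, 0, 0.15],
  [0, 0, -30, 0, 0, 0, 0.15],
  [0, 0, -50, 0, 0, 0, 0.15],
  [0, 0, -75, 0, 0, 0, 0.15],
  [0, 0, -100, 0, 0, 0, 0.15],
  [0, 0, -120, 0, 0, 0, 0.15],
  [0, 0, -135, 0, 0, 0, 0.15],
  [0, 0, -145, 0, 0, 0, 0.15],
  [0, 0, -145, 0, 0, 0, 0.15],
])

```text
time: 29.92
eef_pos: [0.5015, 0.225, 0.1696]
tcp_rot: [3.136, -0.002, 1.051]
force: [0.6, -0.0, -0.8]
gripper_width: 0.0234
```

```bash
python3 look.py n .5 .22 .18 50; python3 - <<'E'
from h import *
print(rel((.4759,-.2807,.165),(np.pi,0,1.05)))
E
```

```text
[ 0.3028  0.4351  1.8003 -0.0032  0.9006  0.8247] [0.5015 0.225  0.1696] [ 3.136  -0.0024  1.0509] [ 0.5525 -0.0149 -0.7522] 0.023449842549993348
(array([-450.9,  229.6,    2.9]), array([0.2, 0. , 0.1]))
```

View pics/n.png

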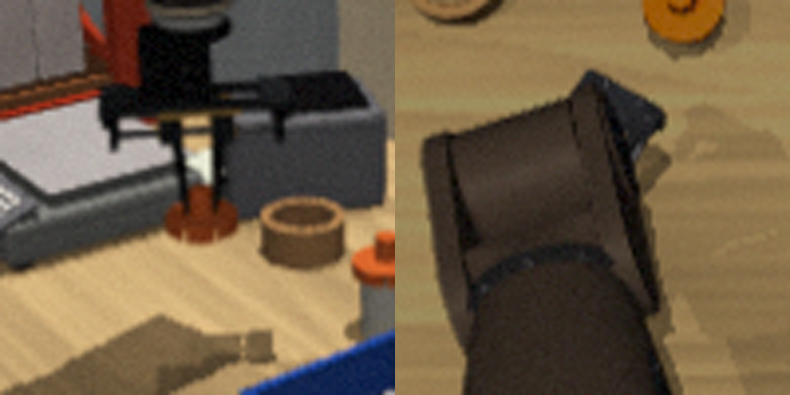

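Emit:
servo_tool([
  [-15, 8, 0, 0, 0, 0, 0.15],
  [-40, 20, 0, 0, 0, 0, 0.15],
  [-75, 38, 0, 0, 0, 0, 0.15],
  [-110, 56, 0, 0, 0, 0, 0.15],
  [-145, 74, 0, 0, 0, 0, 0.15],
  [-180, 92, 0, 0, 0, 0, 0.15],
  [-215, 109, 0, 0, 0, 0, 0.15],
  [-250, 127, 0, 0, 0, 0, 0.15],
  [-285, 145, 0, 0, 0, 0, 0.15],
  [-315, 160, 0, 0, 0, 0, 0.15],
])

```text
time: 30.85
eef_pos: [0.4823, -0.1304, 0.1666]
tcp_rot: [3.14, 0.001, 1.05]
force: [0.6, 0.0, -0.9]
gripper_width: 0.0231
```

Emit:
servo_tool([
  [-25, 13, 0, 0.2, 0, 0, 0.15],
  [-50, 26, 0, 0.2, 0, 0, 0.15],
  [-75, 39, 0, 0.2, 0, 0, 0.15],
  [-98, 50, 0, 0.2, 0, 0, 0.15],
  [-115, 59, 0, 0.2, 0, 0, 0.15],
  [-126, 64, 0, 0.2, 0, 0, 0.15],
  [-130, 66, 0, 0.2, 0, 0, 0.15],
  [-130, 66, 0, 0.2, 0, 0, 0.15],
  [-130, 66, 0, 0.2, 0, 0, 0.15],
  [-130, 66, 0, 0.2, 0, 0, 0.15],
])

```text
time: 31.68
eef_pos: [0.4759, -0.2726, 0.1678]
tcp_rot: [-3.14, 0.0, 1.052]
force: [-0.6, -0.1, -0.5]
gripper_width: 0.0239
```

```bash
python3 look.py o .475 -.28 .12 45; python3 - <<'E'
from h import *
print(rel((.4759,-.2807,.113),(np.pi,0,1.05)))
E
```

```text
[-0.6405  0.438   1.8009 -0.0006  0.9037 -0.1211] [ 0.4759 -0.2726  0.1678] [-3.1405  0.0003  1.0518] [-0.576  -0.1052 -0.4628] 0.02387489128349904
(array([-6.9,  3.8, 55. ]), array([-0. ,  0. ,  0.1]))
```

View pics/o.png

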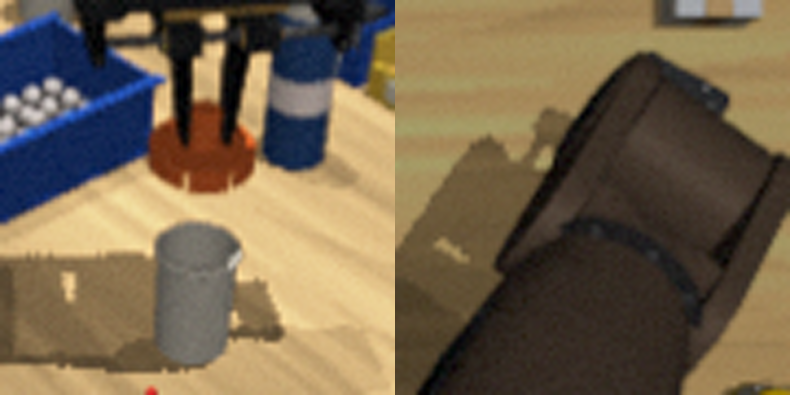

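Cap centred over the upright canister, short by 8 mm toward −y. Correct, then descend to just above.

Emit:
servo_tool([
  [-2, 1, 0, 0, 0, 0, 0.15],
  [-5, 3, 5, 0, 0, 0, 0.15],
  [-7, 4, 15, 0, 0, 0, 0.15],
  [-7, 4, 28, 0, 0, 0, 0.15],
  [-7, 4, 40, 0, 0, 0, 0.15],
  [-7, 4, 48, 0, 0, 0, 0.15],
  [-7, 4, 53, 0, 0, 0, 0.15],
  [-7, 4, 55, 0, 0, 0, 0.15],
  [-7, 4, 55, 0, 0, 0, 0.15],
  [-7, 4, 55, 0, 0, 0, 0.15],
])

```text
time: 32.62
eef_pos: [0.476, -0.2819, 0.1132]
tcp_rot: [-3.142, 0.001, 1.051]
force: [-0.6, 0.1, -0.2]
gripper_width: 0.0231
```

```bash
python3 look.py p .475 -.28 .09 40; python3 - <<'E'
from h import *
print(rel((.4759,-.2807,.105),(np.pi,0,1.05)))
E
```

```text
[-0.6539  0.5169  1.8419 -0.0008  0.7828 -0.1334] [ 0.476  -0.2819  0.1132] [-3.1415  0.0006  1.0509] [-0.6038  0.0689 -0.1774] 0.023146211546484597
(array([ 1. , -0.7,  8.4]), array([0. , 0. , 0.1]))
```

View pics/p.png

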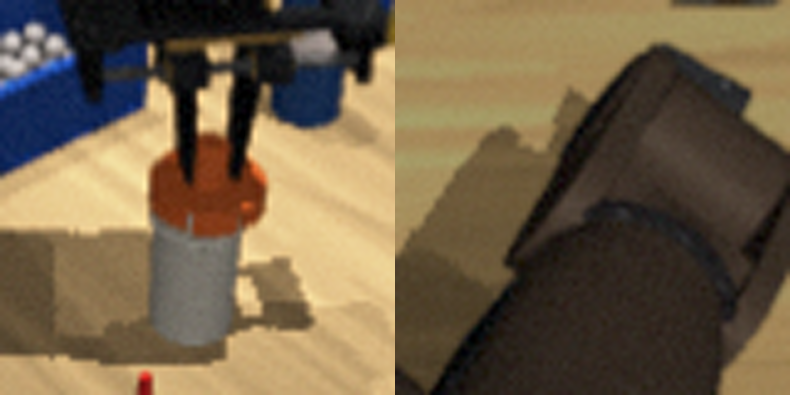

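Emit:
servo_tool([
  [0.5, -0.3, 1, 0, 0, 0, 0.15],
  [1, -0.7, 2, 0, 0, 0, 0.15],
  [1, -0.7, 3, 0, 0, 0, 0.15],
  [1, -0.7, 4, 0, 0, 0, 0.15],
  [1, -0.7, 5, 0, 0, 0, 0.15],
  [1, -0.7, 6, 0, 0, 0, 0.15],
  [1, -0.7, 7, 0, 0, 0, 0.15],
  [1, -0.7, 8, 0, 0, 0, 0.15],
  [1, -0.7, 9, 0, 0, 0, 0.15],
  [1, -0.7, 9, 0, 0, 0, 0.15],
])

```text
time: 33.55
eef_pos: [0.476, -0.2807, 0.105]
tcp_rot: [3.141, 0.001, 1.051]
force: [-2.9, 2.4, 14.4]
gripper_width: 0.0234
```

Emit:
servo_tool([
  [0, 0, 0.4, 0, 0, 0, 0.15],
  [0, 0, 0.8, 0, 0, 0, 0.15],
  [0, 0, 1.2, 0, 0, 0, 0.15],
  [0, 0, 1.6, 0, 0, 0, 0.15],
  [0, 0, 2, 0, 0, 0, 0.15],
  [0, 0, 2.4, 0, 0, 0, 0.15],
  [0, 0, 2.8, 0, 0, 0, 0.15],
  [0, 0, 3, 0, 0, 0, 0.15],
  [0, 0, 3, 0, 0, 0, 0.15],
  [0, 0, 3, 0, 0, 0, 0.15],
])

```text
time: 34.38
eef_pos: [0.4766, -0.2812, 0.1029]
tcp_rot: [3.139, 0.001, 1.051]
force: [-1.0, 1.4, 20.7]
gripper_width: 0.0241
```

```bash
python3 - <<'E'
from h import *
im=cams.camera("side")[:,:,::-1]; u=proj([.475,-.28,.08],"side")[0].astype(int)
cv2.imwrite("pics/q.png",cv2.resize(im[u[1]-32:u[1]+32,u[0]-40:u[0]+40],None,fx=9,fy=9,interpolation=cv2.INTER_CUBIC))
s=arm.read_state();print(s["force"],s["ft_torque"],s["eef_pos"])
E
```

```text
[-0.5907  1.4201 20.5048] [ 0.4231  0.9402 -0.004 ] [ 0.4766 -0.2812  0.1029]
```

View pics/q.png

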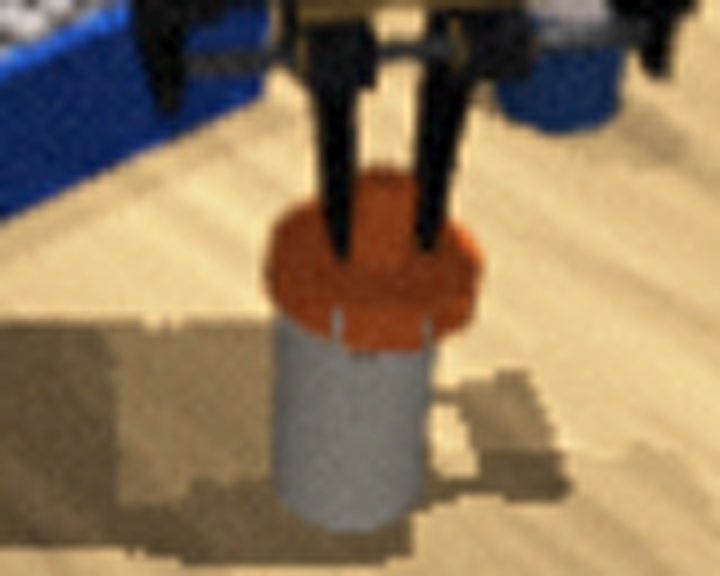

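```bash
cat > ov.py <<'E'
from h import *
import sys
n=sys.argv[1]; x,y,zc=[float(v) for v in sys.argv[2:5]]
im=cams.camera("side")[:,:,::-1]; u=proj([.475,-.28,.08],"side")[0].astype(int)
S=9
b=cv2.resize(im,None,fx=S,fy=S,interpolation=cv2.INTER_CUBIC)
for P,o,col in [(CAN[:48],(x,y,0),(0,255,0)),(CAN[48:96],(x,y,0),(0,255,0)),(ring(.036,0),(x,y,zc),(255,255,0)),(ring(.036,.017),(x,y,zc),(255,0,0)),(ring(.012,.045),(x,y,zc),(255,0,0))]:
    cv2.polylines(b,[((proj(P+np.array(o),"side")+.5)*S).astype(np.int32)],True,col,1)
cv2.imwrite(f"pics/{n}.png",b[(u[1]-32)*S:(u[1]+32)*S,(u[0]-40)*S:(u[0]+40)*S])
s=arm.read_state();print(s["force"],s["ft_torque"],s["eef_pos"])
E
python3 ov.py r .4766 -.2812 .081
```

```text
[-0.3962  1.3638 20.9618] [0.3997 0.9429 0.0095] [ 0.4766 -0.2812  0.1029]
```

View pics/r.png

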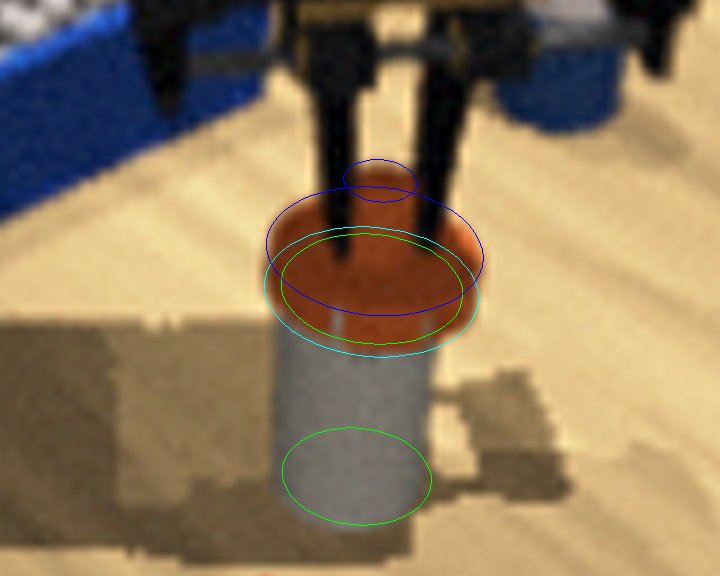

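```bash
python3 - <<'E'
from h import *
p=proj([[.4766,-.2812,.08],[.4866,-.2812,.08],[.4766,-.2712,.08],[.4766,-.2812,.09]],"side"); print(p[1:]-p[0])
print(proj([[.4766,-.2812,0]],"side"))
cams.camera("side");ms={}
for n in ("canister","cap"):
    r=finder.outline_of(n,"side")
    for q in r[:2]: print(n,q["p"],q["location"],q["region"].sum())
    m=r[0]["region"]; ys,xs=np.nonzero(m)
    for y in range(ys.min(),ys.max()+1): 
        w=xs[ys==y]; 
        if len(w): print(y,w.min(),w.max(),(w.min()+w.max())/2,end=" | ")
    print()
s=arm.read_state();print(s["qpos"],s["joint_efforts"])
E
```

```text
[[ 2.4316 -1.2046]
 [-2.2225 -1.5964]
 [ 0.209  -2.6539]]
[[299.1489 256.3454]]
canister 0.67 [297.3, 253.5] 353
240 292 292 292.0 | 241 291 296 293.5 | 242 290 307 298.5 | 243 290 308 299.0 | 244 290 308 299.0 | 245 290 308 299.0 | 246 290 307 298.5 | 247 290 307 298.5 | 248 290 307 298.5 | 249 290 307 298.5 | 250 290 307 298.5 | 251 290 307 298.5 | 252 290 307 298.5 | 253 290 306 298.0 | 254 290 306 298.0 | 255 290 306 298.0 | 256 290 306 298.0 | 257 290 305 297.5 | 258 290 305 297.5 | 259 290 305 297.5 | 260 291 304 297.5 | 261 292 303 297.5 | 262 293 302 297.5 | 
cap 0.83 [298.7, 232.5] 317
222 301 303 302.0 | 223 300 304 302.0 | 224 299 305 302.0 | 225 299 305 302.0 | 226 293 305 299.0 | 227 291 305 298.0 | 228 291 305 298.0 | 229 290 310 300.0 | 230 290 311 300.5 | 231 290 312 301.0 | 232 290 312 301.0 | 233 290 312 301.0 | 234 290 312 301.0 | 235 290 312 301.0 | 236 290 312 301.0 | 237 291 311 301.0 | 238 291 311 301.0 | 239 293 310 301.5 | 240 295 309 302.0 | 241 298 306 302.0 | 242 301 303 302.0 | 
[-0.6522  0.5311  1.8518 -0.0008  0.7557 -0.1317] [ -0.3863 -46.2978 -15.1602   0.1027  -1.0216   0.0032]
```

Emit:
servo_tool([
  [0, 0, -3, 0, 0, 0, 0.15],
  [0, 0, -8, 0, 0, 0, 0.15],
  [0, 0, -16, 0, 0, 0, 0.15],
  [0, 0, -26, 0, 0, 0, 0.15],
  [0, 0, -36, 0, 0, 0, 0.15],
  [0, 0, -44, 0, 0, 0, 0.15],
  [0, 0, -50, 0, 0, 0, 0.15],
  [0, 0, -50, 0, 0, 0, 0.15],
  [0, 0, -50, 0, 0, 0, 0.15],
  [0, 0, -50, 0, 0, 0, 0.15],
])

```text
time: 35.47
eef_pos: [0.4756, -0.2805, 0.1507]
tcp_rot: [-3.141, 0.0, 1.051]
force: [-0.1, 0.3, -0.4]
gripper_width: 0.0237
```

```bash
cat > rs.py <<'E'
from h import *
from scipy.optimize import minimize
s=arm.read_state(); T=s["eef_pos"]; print(T,s["force"],s["ft_torque"])
im=cams.camera("side"); cv2.imwrite("pics/raw.png",im[:,:,::-1])
for n,P,z in (("canister",[CAN],0),("cap",CAP,T[2]-.022)):
    r=finder.outline_of(n,"side")[0]; m=r["region"].astype(float)
    def f(p):
        a=soft(P,[p[0],p[1],z],"side"); return -np.minimum(a,m).sum()/np.maximum(a,m).sum()
    b=minimize(f,T[:2],method="Nelder-Mead",options=dict(initial_simplex=[T[:2]+[.006,0],T[:2]+[-.004,.005],T[:2]+[-.004,-.006]]))
    print(n,r["p"],b.x,b.fun,"rel TCP",(b.x-T[:2])*1000)
    g=least_squares(lambda p:cen(soft(P,[p[0],p[1],z],"side"))-cen(m.astype(np.float32)),T[:2],diff_step=.01).x; print("  cen",(g-T[:2])*1000)
S=6
b=cv2.resize(im[:,:,::-1],None,fx=S,fy=S,interpolation=cv2.INTER_CUBIC);u=proj([.475,-.28,.09],"side")[0].astype(int)
x,y=T[:2]
for P,o,col in [(CAN[:48],(x,y,0),(0,255,0)),(CAN[48:96],(x,y,0),(0,255,0)),(ring(.036,0),(x,y,T[2]-.022),(255,255,0)),(ring(.036,.017),(x,y,T[2]-.022),(255,0,0))]:
    cv2.polylines(b,[((proj(P+np.array(o),"side")+.5)*S).astype(np.int32)],True,col,1)
cv2.imwrite("pics/rs.png",b[(u[1]-48)*S:(u[1]+45)*S,(u[0]-45)*S:(u[0]+45)*S])
E
python3 rs.py
```

```text
[ 0.4756 -0.2805  0.1507] [-0.1153  0.3398 -0.4015] [-0.0726  0.1363 -0.0633]
canister 0.96 [ 0.4714 -0.2811] -0.9521466053998205 rel TCP [-4.166 -0.682]
  cen [-4.0898 -1.1929]
cap 0.92 [ 0.4775 -0.2782] -0.8896375887816427 rel TCP [1.8808 2.2548]
  cen [1.0751 2.0737]
```

View pics/rs.png

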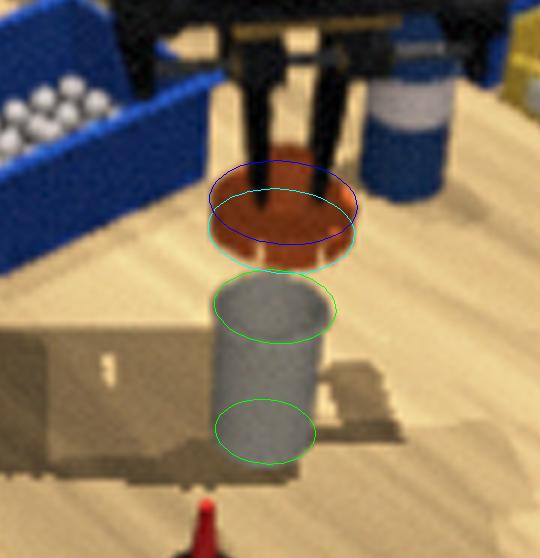

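Emit:
servo_tool([
  [-1, -1, 2, 0, 0, 0, 0.15],
  [-2, -2, 8, 0, 0, 0, 0.15],
  [-3, -3, 16, 0, 0, 0, 0.15],
  [-3, -3, 25, 0, 0, 0, 0.15],
  [-3, -3, 33, 0, 0, 0, 0.15],
  [-3, -3, 38, 0, 0, 0, 0.15],
  [-3, -3, 42, 0, 0, 0, 0.15],
  [-3, -3, 44, 0, 0, 0, 0.15],
  [-3, -3, 45, 0, 0, 0, 0.15],
  [-3, -3, 46, 0, 0, 0, 0.15],
])

```text
time: 36.45
eef_pos: [0.4718, -0.2818, 0.105]
tcp_rot: [-3.141, 0.001, 1.051]
force: [-0.0, 0.3, -1.0]
gripper_width: 0.0239
```

```bash
python3 rs.py
```

```text
[ 0.4718 -0.2818  0.105 ] [-0.009   0.2603 -1.0326] [-0.0816  0.0986  0.022 ]
canister 0.8 [ 0.4624 -0.2916] -0.6024368595174695 rel TCP [-9.3275 -9.8743]
  cen [-19.5272 -21.2208]
cap 0.71 [ 0.4702 -0.2812] -0.8948523015242634 rel TCP [-1.5601  0.533 ]
  cen [-3.1207 -0.5276]
```

View pics/rs.png

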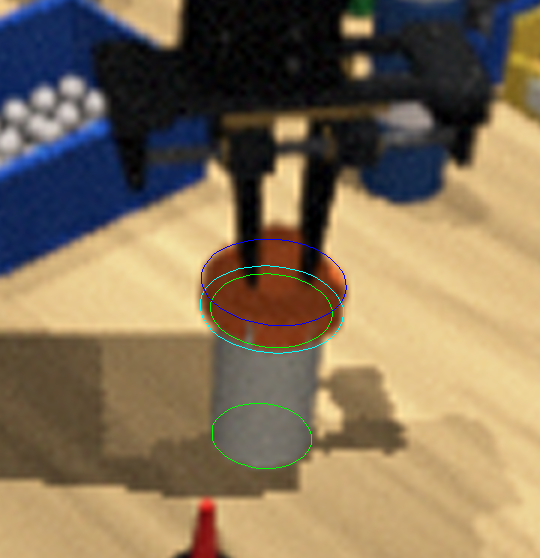

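Emit:
servo_tool([
  [0, 0, 0.5, 0, 0, 0, 0.15],
  [0, 0, 1, 0, 0, 0, 0.15],
  [0, 0, 1.5, 0, 0, 0, 0.15],
  [0, 0, 2, 0, 0, 0, 0.15],
  [0, 0, 2.5, 0, 0, 0, 0.15],
  [0, 0, 3, 0, 0, 0, 0.15],
  [0, 0, 3.5, 0, 0, 0, 0.15],
  [0, 0, 4, 0, 0, 0, 0.15],
  [0, 0, 4, 0, 0, 0, 0.15],
  [0, 0, 4, 0, 0, 0, 0.15],
])

```text
time: 37.43
eef_pos: [0.4719, -0.282, 0.1014]
tcp_rot: [3.141, 0.001, 1.051]
force: [0.4, -0.1, 5.6]
gripper_width: 0.0231
```

```bash
python3 - <<'E'
from h import *
s=arm.read_state();print(s["force"],s["ft_torque"],s["eef_pos"])
E
```

```text
[ 0.395  -0.1289  5.6408] [-0.2049  0.1078 -0.0175] [ 0.4719 -0.282   0.1014]
```

Emit:
servo_tool([
  [0, 0, 0.4, 0, 0, 0, 0.15],
  [0, 0, 0.8, 0, 0, 0, 0.15],
  [0, 0, 1.2, 0, 0, 0, 0.15],
  [0, 0, 1.6, 0, 0, 0, 0.15],
  [0, 0, 2, 0, 0, 0, 0.15],
  [0, 0, 2.4, 0, 0, 0, 0.15],
  [0, 0, 2.8, 0, 0, 0, 0.15],
  [0, 0, 3.2, 0, 0, 0, 0.15],
  [0, 0, 3.5, 0, 0, 0, 0.15],
  [0, 0, 3.5, 0, 0, 0, 0.15],
])

```text
time: 38.27
eef_pos: [0.4716, -0.2818, 0.0974]
tcp_rot: [-3.141, 0.001, 1.051]
force: [-1.1, -0.5, -0.5]
gripper_width: 0.0235
```

```bash
python3 - <<'E'
from h import *
s=arm.read_state();print(s["force"],s["ft_torque"],s["eef_pos"])
E
```

```text
[-1.0973 -0.5066 -0.5478] [-0.2499  0.1806 -0.0392] [ 0.4716 -0.2818  0.0974]
```

Force dropped after the click at ~0.0974. Now on to home.

Emit:
servo_tool([
  [0, 0, 0.4, 0, 0, 0, 0.15],
  [0, 0, 0.8, 0, 0, 0, 0.15],
  [0, 0, 1.2, 0, 0, 0, 0.15],
  [0, 0, 1.6, 0, 0, 0, 0.15],
  [0, 0, 2, 0, 0, 0, 0.15],
  [0, 0, 2.4, 0, 0, 0, 0.15],
  [0, 0, 2.8, 0, 0, 0, 0.15],
  [0, 0, 3, 0, 0, 0, 0.15],
  [0, 0, 3, 0, 0, 0, 0.15],
  [0, 0, 3, 0, 0, 0, 0.15],
])

```text
time: 39.1
eef_pos: [0.4719, -0.2814, 0.0948]
tcp_rot: [-3.141, -0.0, 1.051]
force: [2.4, 4.1, 5.7]
gripper_width: 0.0234
```

Emit:
servo_tool([
  [0, 0, 0.2, 0, 0, 0, 0.15],
  [0, 0, 0.4, 0, 0, 0, 0.15],
  [0, 0, 0.6, 0, 0, 0, 0.15],
  [0, 0, 0.8, 0, 0, 0, 0.15],
  [0, 0, 1, 0, 0, 0, 0.15],
  [0, 0, 1.2, 0, 0, 0, 0.15],
  [0, 0, 1.4, 0, 0, 0, 0.15],
  [0, 0, 1.5, 0, 0, 0, 0.15],
  [0, 0, 1.5, 0, 0, 0, 0.15],
  [0, 0, 1.5, 0, 0, 0, 0.15],
])

```text
time: 39.93
eef_pos: [0.4719, -0.2812, 0.0936]
tcp_rot: [-3.141, -0.0, 1.051]
force: [0.1, 5.5, 9.6]
gripper_width: 0.0236
```

```bash
python3 rs.py | head -1; python3 ov.py s .4719 -.2812 .072
```

```text
[ 0.4719 -0.2812  0.0936] [0.0965 5.4949 9.587 ] [1.162  0.0121 0.0475]
[-0.0187  5.7873 10.1425] [ 1.2057 -0.0429 -0.0103] [ 0.4718 -0.2812  0.0935]Traceback (most recent call last):
  File "rs.py", line 6, in <module>
    r=finder.outline_of(n,"side")[0]; m=r["region"].astype(float)
      ~~~~~~~~~~~~~~~~~~~~~~~~~~~^^^
IndexError: list index out of range
```

View pics/s.png

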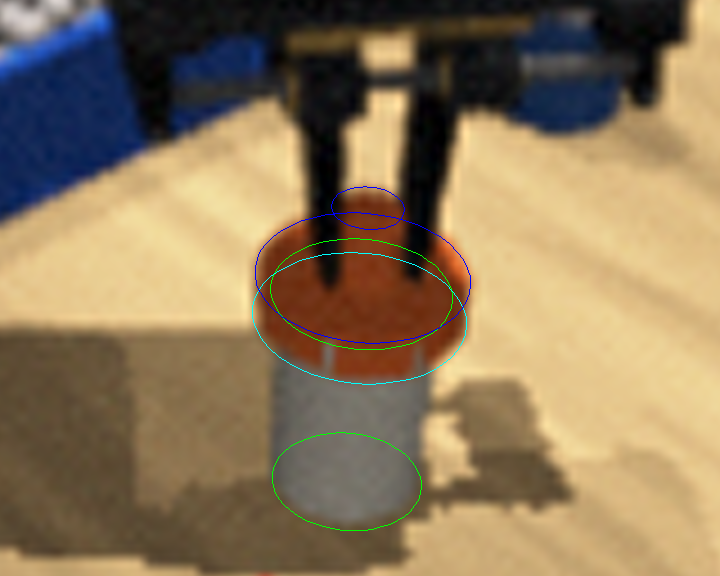

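Emit:
servo_tool([
  [0.2, -0.1, 0.2, 0, 0, 0, 0.15],
  [0.4, -0.2, 0.4, 0, 0, 0, 0.15],
  [0.6, -0.35, 0.6, 0, 0, 0, 0.15],
  [0.6, -0.35, 0.8, 0, 0, 0, 0.15],
  [0.6, -0.35, 1, 0, 0, 0, 0.15],
  [0.6, -0.35, 1.2, 0, 0, 0, 0.15],
  [0.6, -0.35, 1.4, 0, 0, 0, 0.15],
  [0.6, -0.35, 1.5, 0, 0, 0, 0.15],
  [0.6, -0.35, 1.5, 0, 0, 0, 0.15],
  [0.6, -0.35, 1.5, 0, 0, 0, 0.15],
])

```text
time: 40.92
eef_pos: [0.4722, -0.2807, 0.0933]
tcp_rot: [3.14, -0.0, 1.051]
force: [-1.8, 8.0, 24.9]
gripper_width: 0.0235
```

```bash
python3 - <<'E'
from h import *
s=arm.read_state();print(s["force"],s["ft_torque"],s["eef_pos"],s["gripper_width"])
E
```

```text
[-1.7519  8.0037 24.8987] [ 1.6402  0.3856 -0.0086] [ 0.4722 -0.2807  0.0933] 0.023537318750533928
```

Emit:
servo_tool([
  [0.2, -0.1, -0.2, 0, 0, 0, 0.15],
  [0.4, -0.2, -0.4, 0, 0, 0, 0.15],
  [0.6, -0.35, -0.6, 0, 0, 0, 0.15],
  [0.7, -0.4, -0.8, 0, 0, 0, 0.15],
  [0.7, -0.4, -0.9, 0, 0, 0, 0.15],
  [0.7, -0.4, -0.9, 0, 0, 0, 0.15],
  [0.7, -0.4, -0.9, 0, 0, 0, 0.15],
  [0.7, -0.4, -0.9, 0, 0, 0, 0.15],
  [0.7, -0.4, -0.9, 0, 0, 0, 0.15],
  [0.7, -0.4, -0.9, 0, 0, 0, 0.15],
])

```text
time: 41.75
eef_pos: [0.4721, -0.2801, 0.0933]
tcp_rot: [3.141, 0.0, 1.051]
force: [0.9, 4.5, 13.0]
gripper_width: 0.0232
```

```bash
python3 look.py t .475 -.28 .08 40; python3 ov.py u .4722 -.2803 .072; python3 look.py v .52 -.03 .08 60; python3 - <<'E'
from h import *
for i in range(3):
    cams.camera("side"); s=arm.read_state();print(s["force"],s["ft_torque"],s["eef_pos"],s["tcp_rot"],s["gripper_width"],s["time"])
E
```

```text
[-0.6557  0.5409  1.8688 -0.0001  0.7309 -0.1357] [ 0.4721 -0.2801  0.0933] [3.1407 0.0002 1.0508] [ 0.8635  4.4909 13.0457] 0.023194628192220994
[ 0.3653  3.8378 12.4566] [ 0.9031 -0.0289  0.0262] [ 0.4721 -0.2801  0.0933]
[-0.6557  0.5409  1.8689 -0.0001  0.7309 -0.1357] [ 0.4721 -0.2801  0.0933] [3.1407 0.0002 1.0508] [ 0.3653  3.8378 12.4566] 0.023135533157593813
[ 0.4701  4.7832 12.9033] [0.888  0.0251 0.0068] [ 0.4721 -0.2801  0.0933] [3.1406 0.0002 1.0508] 0.023545618025226565 42.05
[ 1.088   4.6415 13.1486] [ 0.9627 -0.0439 -0.0401] [ 0.4721 -0.2801  0.0933] [3.1406 0.0002 1.0508] 0.023470075474911388 42.1
[ 0.2545  4.1152 12.3416] [0.9522 0.0057 0.01  ] [ 0.4721 -0.2801  0.0933] [3.1406 0.0002 1.0508] 0.02340469818132281 42.15
```

View pics/u.png

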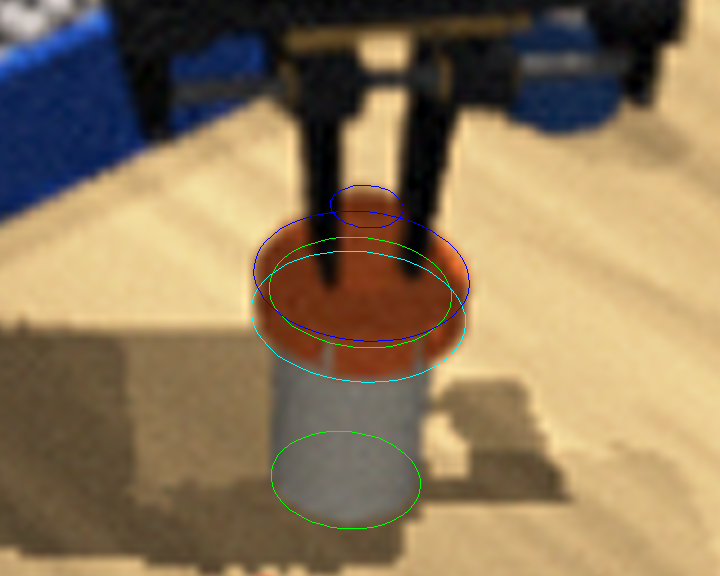

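View pics/v.png

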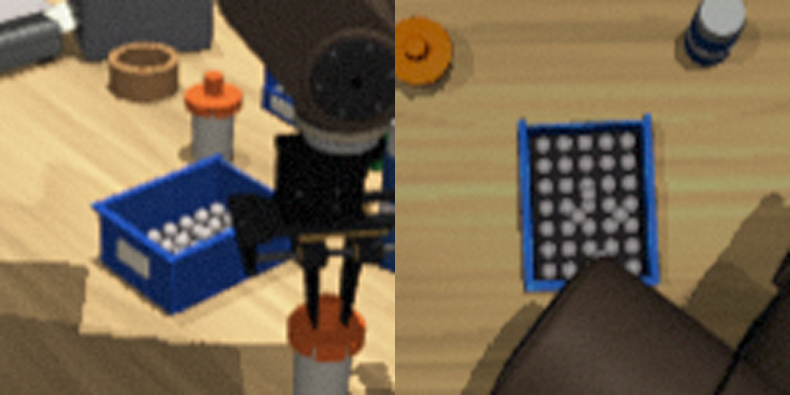

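Emit:
servo_tool([
  [0.1, 0, 0.3, 0, 0, 0, 0.15],
  [0.2, -0.1, 0.6, 0, 0, 0, 0.15],
  [0.3, -0.2, 0.9, 0, 0, 0, 0.15],
  [0.3, -0.2, 1.2, 0, 0, 0, 0.15],
  [0.3, -0.2, 1.5, 0, 0, 0, 0.15],
  [0.3, -0.2, 1.8, 0, 0, 0, 0.15],
  [0.3, -0.2, 2.1, 0, 0, 0, 0.15],
  [0.3, -0.2, 2.4, 0, 0, 0, 0.15],
  [0.3, -0.2, 2.4, 0, 0, 0, 0.15],
  [0.3, -0.2, 2.4, 0, 0, 0, 0.15],
])

```text
time: 42.98
eef_pos: [0.4726, -0.2799, 0.093]
tcp_rot: [3.138, 0.0, 1.051]
force: [-3.6, 8.7, 38.5]
gripper_width: 0.0234
```

Emit:
servo_tool([
  [0, 0, -0.3, 0, 0, 0, 0.15],
  [0.1, 0, -0.6, 0, 0, 0, 0.15],
  [0.2, -0.1, -0.9, 0, 0, 0, 0.15],
  [0.2, -0.1, -1.2, 0, 0, 0, 0.15],
  [0.2, -0.1, -1.5, 0, 0, 0, 0.15],
  [0.2, -0.1, -1.8, 0, 0, 0, 0.15],
  [0.2, -0.1, -2, 0, 0, 0, 0.15],
  [0.2, -0.1, -2, 0, 0, 0, 0.15],
  [0.2, -0.1, -2, 0, 0, 0, 0.15],
  [0.2, -0.1, -2, 0, 0, 0, 0.15],
])

```text
time: 43.82
eef_pos: [0.4723, -0.2797, 0.0932]
tcp_rot: [3.14, 0.0, 1.051]
force: [0.5, 4.5, 15.4]
gripper_width: 0.0235
```

```bash
python3 - <<'E'
from h import *
from scipy.optimize import minimize
s=arm.read_state();T=s["eef_pos"];print(s["force"],s["ft_torque"],T)
im=cams.camera("side")
# colour-based orange mask: pointing cap bottom vs canister foot; compare with full canister via same rule
hsv=cv2.cvtColor(im,cv2.COLOR_RGB2HSV)
m=((hsv[...,0]<12)&(hsv[...,1]>150)&(hsv[...,2]>60)).astype(np.uint8)
for nm,(x,y) in (("mine",T[:2]),("full",(.6825,.1565))):
    u=proj([x,y,.08],"side")[0].astype(int); sub=np.zeros_like(m); sub[u[1]-16:u[1]+16,u[0]-16:u[0]+16]=m[u[1]-16:u[1]+16,u[0]-16:u[0]+16]
    ys,xs=np.nonzero(sub); print(nm,"orange rows",ys.min(),ys.max(),"cols",xs.min(),xs.max())
    for z in (.072,.0745,.0765):
        a=[np.vstack([ring(.036,z),ring(.036,z+.017)]),np.vstack([ring(.012,z+.017),ring(.012,z+.045)])]
        t=soft(a,[x,y,0],"side")>.5; yy,xx=np.nonzero(t); print("  z",z,yy.min(),yy.max(),xx.min(),xx.max())
for n in ("cap","canister","cap_knob","cap_seat","canister_rim"):
    r=finder.tip_of(n,"side"); print(n,[(round(q["p"],2),np.round(q["location"],1)) for q in r[:2]])
print(proj([[T[0],T[1],.086],[T[0],T[1],.107],[T[0],T[1],0]],"side"))
E
```

```text
[ 0.5194  4.5286 15.4022] [0.825  0.0486 0.0544] [ 0.4723 -0.2797  0.0932]
mine orange rows 226 245 cols 289 311
  z 0.072 224 245 288 311
  z 0.0745 224 245 288 311
  z 0.0765 223 244 288 311
full orange rows 158 171 cols 257 273
  z 0.072 157 171 257 274
  z 0.0745 156 171 257 274
  z 0.0765 156 170 257 274
cap [(0.83, array([295.8, 234.5]))]
canister [(0.67, array([296.3, 255.8])), (0.52, array([300.2, 238.9]))]
cap_knob [(0.8, array([299.9, 229.3]))]
cap_seat [(0.74, array([302.1, 232. ]))]
canister_rim [(0.68, array([300.8, 235.3]))]
[[299.4873 234.6929]
 [299.9163 229.0539]
 [297.7949 256.6323]]
```

```bash
python3 - <<'E'
from plant import ticket,arm
print(arm.read_state()["force"]); print(ticket.close_job())
E
```

```text
[ 0.08481745  4.26720571 16.39446268]
the job is handed in; nothing more can be done
None
```

The job is handed in at about 44 s of the 72 s, with the hand still gripping the knob and pressing the cap down. No verdict is reported.

**What I did:** I tipped the balls into the blue bin and stood the canister back at about (0.472, −0.281). I let go of it, fetched the cap and pushed it on.

**What the last checks showed:**
- **Balls:** the top camera showed all four extra balls in the bin once the canister had moved away. In the last picture the arm partly hid the fourth.
- **Cap:** it first touched with the tool point at about 0.102–0.103 m, and the force dropped at about 0.097 m as it clicked. It then met a hard stop at 0.093 m, where 26 N more moved it only 0.3 mm. That is about the 9 mm of travel expected from first touch to home. In the side view the cap's outline fits the home height to about one pixel (roughly 3 mm), so the force curve is the stronger evidence.
- **Push:** 15–16 N down on the cap when I handed in.

**What went wrong or disagreed:**
- **First cap attempt:** it came down about 4 mm off centre, with 20 N and a clear twist at the wrist. I lifted off, re-measured in the side camera, shifted 4 mm and it went on cleanly.
- **Sideways force:** about 4 N toward +y remains at the wrist. I put this down to friction between canister and bench, but did not confirm it.
- **Bystanders:** I saw none move in the pictures I took, but did not re-measure their positions at the end.

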